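Counter-hold the adjuster with a ring key and tighten its locknut

ROBOT

A 6-joint arm with a two-finger parallel gripper is mounted at the origin on a cart in front of the work surface, level with it; the furniture and walls round the work are solid. World frame = base frame: x ahead of the robot, y to its left, z up, the work surface at z = 0. Lengths are in mm, angles in rad, forces in N, time in s.
With the tool pointing down it reaches from about 350 to 775 mm from the base axis. Payload 7.3 kg.
Tool frame: the origin (TCP) lies midway between the tips of the shut fingers; the grasp point (between the pads) lies bot.tcp_to_grasp behind it (bot.tcp_to_grasp is the distance from the TCP to the grasp point, in mm); z points along the fingers, y is the direction in which the jaws open and shut (so a half turn about z gives the same grasp; the last joint's range is limited). The gripper opens to 92 mm and grips with 3 to 60 N. Pads are 19 mm wide; open, the fingers measure 130 mm over their backs; the gripper's body (75 mm by 190 mm) begins 47 mm behind the grasp point.
Start: joints at [1.19, 0.342, 1.524, -0, 1.275, -0.146], TCP at [122.124, 510.618, 226.741] pointing down, gripper open.
Joint ranges: [-2.53, 2.53], [-0.77, 2.02], [0.04, 2.7], [-1, 4.14], [0.28, 2.66], [-3.11, 3.11]. Speed limits (rad/s): [2.57, 2.57, 3.14, 3.14, 3.14, 3.14].

INTERFACE

Orientations are given as [roll, pitch, yaw] about the fixed x, y, z axes, in that order (R = Rz(yaw) Ry(pitch) Rx(roll)).
In Python, from plant import bot gives the robot as it stands.
- The arm moves only by the shell command python3 -m inch 'ROWS'. ROWS is JSON, one flat list of numbers, 7 for each row, row after row: the shift along the world's x, y, z in cm, then the turn, a rotation vector about the world's x, y, z in degrees, then the gripper command: -1 is shut, 1 is fully open, values between are in proportion. In form: [tx, ty, tz, ax, ay, az, fingers, tx, ty, tz, ax, ay, az, fingers, ...]. A call has exactly 5 rows; each row is the pose to reach, as a shift and turn from the pose measured when the call began; what a row does not reach only later rows make up. A row lasts 1/10 s, in which the tool goes at most 50 mm and 8.59 degrees, less where a joint would pass 70% of its speed; a pose out of reach is approached as far as the arm can. A call with a gripper value outside its range is refused whole. The fingers move at their own pace and stop on an object; the grip force is fixed at half the most. Time passes only in rows, so rows that repeat a pose let the fingers close, or fill a call up. It gives the time, the measured TCP pose, the force and the opening at its end, in the units of the state.
- bot.get_obs(): the state, without advancing time (a new reading comes with each control period).
- bot.capture(name): name is "scene" or "top" or "wrist"; returns the picture (480x640x3 uint8, red, green, blue); there is no depth.
- bot.calibration(name): a dict with "fx", "fy", "cx", "cy" (pixels), "cam_to_world" (4x4, takes a point from camera to world coordinates). Camera axes: x right, y down, z forward; pixel columns grow to the right and rows downward; lengths in mm; the calibration is good to about 2 mm. The wrist camera is an equidistant fisheye: a pixel r from the principal point sees the ray r / f radians off the axis. A picture is of the moment at which its call begins: read the wrist's pose just before it. calibration takes no time and is no camera call; for the wrist camera it gives the pose at the moment of the call.
- bot.close_job(): hands the job in, once; it reports no verdict.
The state is a dict: "time": time; "joint_positions": joint angles; "dq": joint speeds; "tau": joint torques, N m; "tool_pos": TCP position; "tcp_rot": TCP orientation; "contact_force": force on the tool from outside, world axes, zero at the start; "moment": the same for the moment, N m; "grip_width": finger opening in mm.
Only numpy, scipy, OpenCV 4.12 (cv2) and the standard library are available. Lean on these libraries where they do the work, as an engineer would, in place of code of your own. Each camera call takes 0.05 s, during which the arm holds its last target.

TASK

Lock the adjuster screw of the sloping fixture. Put the blue-handled ring key down over the screw's square head with its handle on the bevelled side of the brass catch, swing the handle counter-clockwise (seen from above the head) until the sprung catch snaps out behind it, and then, with the key so held, turn the red locknut clockwise by its lever as far as it goes. Leave the key fully down on the square with its handle resting against the catch, and do not disturb the bottle, the tub or the sanding block.

Things in the scene. Friction and masses are not known exactly. Their poses are not given: they have to be found in the camera images.
- fixture: green steel fixture, fixed to the table, base 190 x 270 mm. Its face slopes 30 degrees, rising away from the robot. Origin on the table under the screw, x the upslope way seen from above, z up; the screw's axis leaves the face 78 mm above it. Clockwise and counter-clockwise always mean seen from above, looking down the screw's axis.
- screw_seat (a point): on the screw's axis, top of its round 60 mm shoulder, 32 mm above the face: the key rests here. z = screw's axis out of the face, 30 degrees from vertical. Head 24 mm square, 18 mm tall, then 10 mm taper to 12 mm. x, y are normals of the square's sides and turn with the screw. At the start a key laid with its handle along +x lies 40 to 85 degrees short of the catch, on its bevelled side.
- key: steel ring key, blue handle, 150 mm long, 0.13 to 0.21 kg, centre of mass at x = 18 mm, lying flat. Origin: centre of its square eye, at the underside; x along the handle, z up. Eye: 27 mm square hole (sides along x, y), outside 49 mm, 16 mm thick. Handle x 44 to 118 mm, 16 mm wide, 22 mm tall, round end of 8 mm radius. Goes on z up; 8 degrees of play either way on the square.
- key_tip (a point): centre of the key's round end, 118 mm from the eye's centre along the handle, 8 mm above its underside. Axes as the key's.
- catch_ref (a point): fixed point: inner end of the brass bolt's flat holding side when out, 115 mm from the axis, 40 mm above the face. x radially away from the screw, y counter-clockwise. Bolt's flat side: y = 0; greased bevel from y = -4 (x 0) to -28 mm (x 13); grey bracket, 52 mm tall, from x = 20. Key end passes from -y to +y; well past with its centre at y = 14 to 25 mm, held at y = 8 mm.
- catch (a joint): slide of the sprung catch bolt (m): 0 is out (holding), grows as it is pushed back outward; 16 mm travel, 2.5 N to start, 5.5 N fully in.
- adjuster (a joint): turn of the screw (rad), grows counter-clockwise; turns either way with light friction (about 0.15 N m) and carries the locknut with it.
- locknut (a joint): turn of the locknut on the screw (rad), grows clockwise (tightening); 1.5 is hard tight, the end of travel. It drags on the screw with about 0.4 N m, so the screw turns with it unless the key holds the screw.
- lever_grip (a point): on the black upright handle of the red locknut lever, 95 mm from the screw's axis. Handle round, 18 mm across, 57 mm tall, parallel to the screw's axis; this point is 62 mm above the face, 18 mm below the handle's top. z along the screw's axis, x radially outward. The lever itself runs 13 to 21 mm above the face, under the key.
- drink_bottle: bystander: sage green steel bottle with black cap, 79 mm across, 283 mm tall, upright; origin under its centre.
- sand_block: bystander: brown sanding block, 47 x 85 x 26 mm; origin under its centre.
- wax_tub: bystander: white tub with red lid, 60 x 55 x 54 mm; origin under its centre.
Not all that is in view belongs to the job. Of the things shaped like the key, the steel one is meant.

How it is judged (in metres and radians):
On the way, in this order (a step that is already met when the one before it is completed fails the run):
1. the key is seated on the square head with its handle short of the catch, on the bevelled side (distance between key and screw_seat below 0.007 m and angle between the z axis of key and the z axis of screw_seat, either way round below 0.12 rad and y of key_tip in the frame of catch_ref below -0.015 m), for 0.2 s.
2. the key, still seated, has been swung past the catch and the catch has snapped out behind it, the locknut not yet tight (distance between key and screw_seat below 0.007 m and angle between the z axis of key and the z axis of screw_seat, either way round below 0.12 rad and x of key_tip in the frame of catch_ref between -0.012 and 0.016 m and y of key_tip in the frame of catch_ref between 0.004 and 0.045 m and value of joint catch below 0.003 m and value of joint locknut below 1.2 rad), for 0.2 s.
At the end, for the whole second after the job is handed in: Locknut tight (joint at least 1.42 rad), key fully down on the square (origin within 7 mm of screw_seat, cocked under 0.12 rad), catch out, key's round end behind the catch (centre 4 to 16 mm past its flat side along y of catch_ref) and at rest (distance between key and screw_seat below 0.007 m and angle between the z axis of key and the z axis of screw_seat, either way round below 0.12 rad and x of key_tip in the frame of catch_ref between -0.012 and 0.016 m and y of key_tip in the frame of catch_ref between 0.004 and 0.016 m and value of joint catch below 0.003 m and value of joint locknut above 1.42 rad and linear speed of key below 0.01 m/s); the robot touches nothing.
It fails at once if a bystander (bottle, tub or sanding block) is moved by more than 30 mm or the bottle tipped (distance of any of drink_bottle, sand_block, wax_tub from where it was at the start of the episode above 0.03 m or angle between drink_bottle's own z axis and vertical above 0.3 rad).
It also fails if it takes over 58 s, if anything falls off the work surface, if the arm or the gripper's body presses on something with over 40 N, if the wrist force passes 120 N, or if a joint passes its speed limit or range.

## Working session

There is one attempt and no reset: what is moved stays moved. The work goes in short steps, Python scripts to look and compute and a shell command to move; the robot and the scene stay as the last step left them, time stands still between calls to the robot, and variables do not carry over. Pictures are saved under pics/ and viewed, and the job is handed in when it is done.

```bash
ls; mkdir -p pics; python3 - <<'E'
from plant import bot
import cv2
o=bot.get_obs();print(o, bot.tcp_to_grasp)
for n in ("scene","top","wrist"):
    c=bot.calibration(n);print(n,c)
    cv2.imwrite(f"pics/{n}0.png",bot.capture(n)[:,:,::-1])
E
```

```text
pics
{'time': 0.0, 'joint_positions': array([ 1.19001843e+00,  3.42689355e-01,  1.52500371e+00, -2.00997512e-06,
        1.27540978e+00, -1.46005883e-01]), 'dq': array([ 1.21571901e-03,  6.18144563e-05,  1.11185029e-03, -2.42997968e-03,
       -6.85003203e-05,  3.72127573e-05]), 'tau': array([ 1.42017914e-03, -4.31245959e+01, -2.44210839e+01,  7.17996550e-02,
        5.60716668e-02, -1.13749738e-04]), 'tool_pos': array([121.95597333, 510.22213999, 226.0669319 ]), 'tcp_rot': array([-3.14009825e+00, -2.17812807e-04,  2.90682107e+00]), 'contact_force': array([0.88811042, 0.18651824, 0.42204713]), 'moment': array([ 0.04295106, -0.04365474,  0.02344106]), 'grip_width': 92.0169587027921} 18.8
scene {'fx': 553.3860245431589, 'fy': 553.3860245431589, 'cx': 327.17858673334695, 'cy': 236.6758722973696, 'cam_to_world': array([[-8.72498571e-01, -3.46711177e-01,  3.44292904e-01,
        -1.56243056e+02],
       [-4.88554129e-01,  6.30298731e-01, -6.03355926e-01,
         1.06313081e+03],
       [-7.81713735e-03, -6.94632902e-01, -7.19321919e-01,
         1.57074705e+03],
       [ 0.00000000e+00, 
[... 291 characters left out ...]
,  1.27658238e-02,  1.42952371e-02,
        -1.70356109e+02],
       [-1.53648802e-02, -8.80505340e-02, -9.95997502e-01,
         1.59357925e+03],
       [ 0.00000000e+00,  0.00000000e+00,  0.00000000e+00,
         1.00000000e+00]])}
wrist {'fx': 371.64829954431775, 'fy': 371.64829954431775, 'cx': 316.0604920605196, 'cy': 246.6868854658574, 'cam_to_world': array([[ 2.32898247e-01,  9.37473697e-01,  2.58653194e-01,
         5.25353929e+01],
       [ 9.72500398e-01, -2.24187952e-01, -6.31089460e-02,
         5.27842454e+02],
       [-1.17604732e-03,  2.66238296e-01, -9.63906524e-01,
         3.84167069e+02],
       [ 0.00000000e+00,  0.00000000e+00,  0.00000000e+00,
         1.00000000e+00]])}
```

View pics/scene0.png

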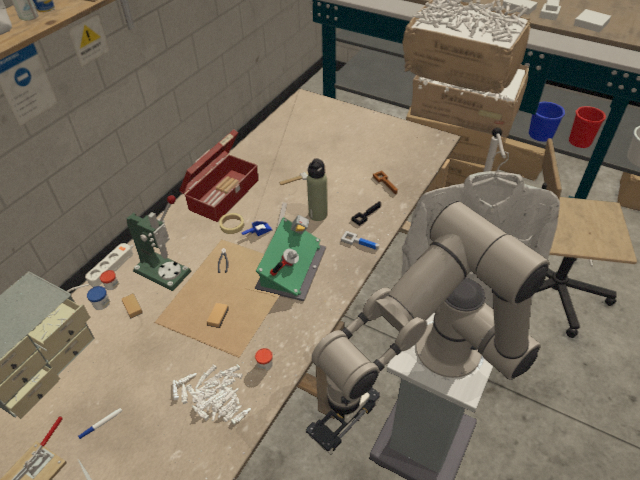

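View pics/top0.png

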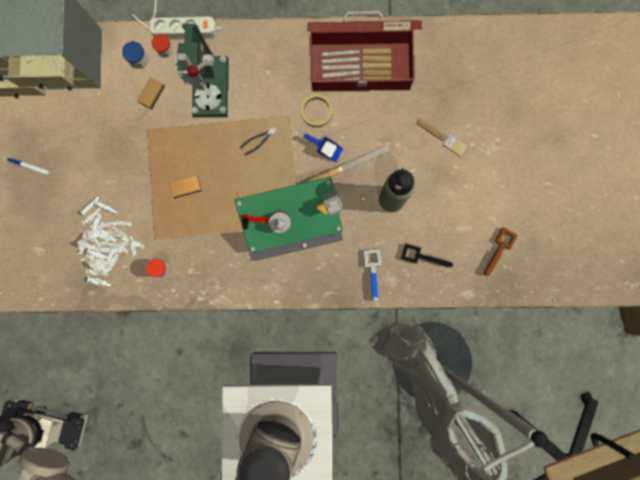

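View pics/wrist0.png

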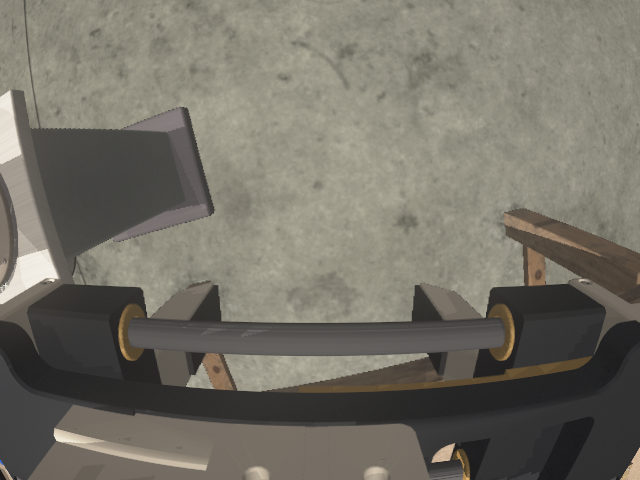

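```bash
python3 - <<'E'
import cv2
a=cv2.imread("pics/top0.png");b=cv2.imread("pics/scene0.png")
cv2.imwrite("pics/c1.png",cv2.resize(a[120:310,225:525],None,fx=2.66,fy=2.66,interpolation=cv2.INTER_CUBIC))
cv2.imwrite("pics/c2.png",cv2.resize(b[160:310,210:410],None,fx=4,fy=4,interpolation=cv2.INTER_CUBIC))
E
```

```text
(no output)
```

View pics/c1.png

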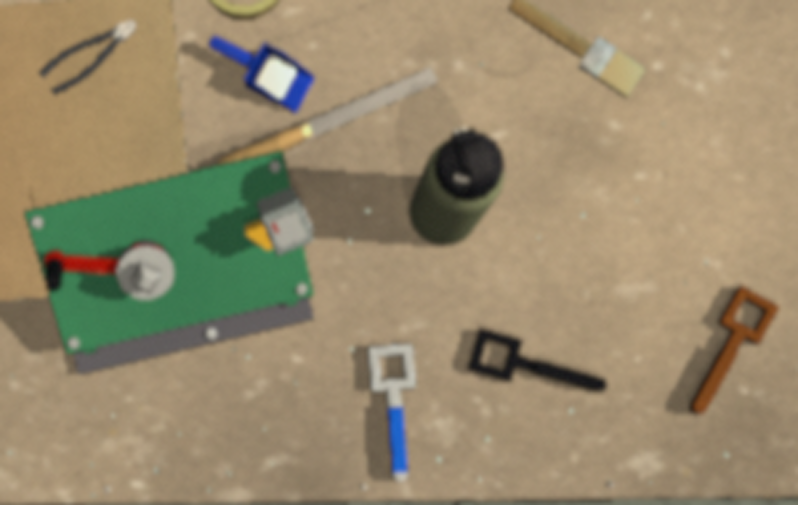

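View pics/c2.png

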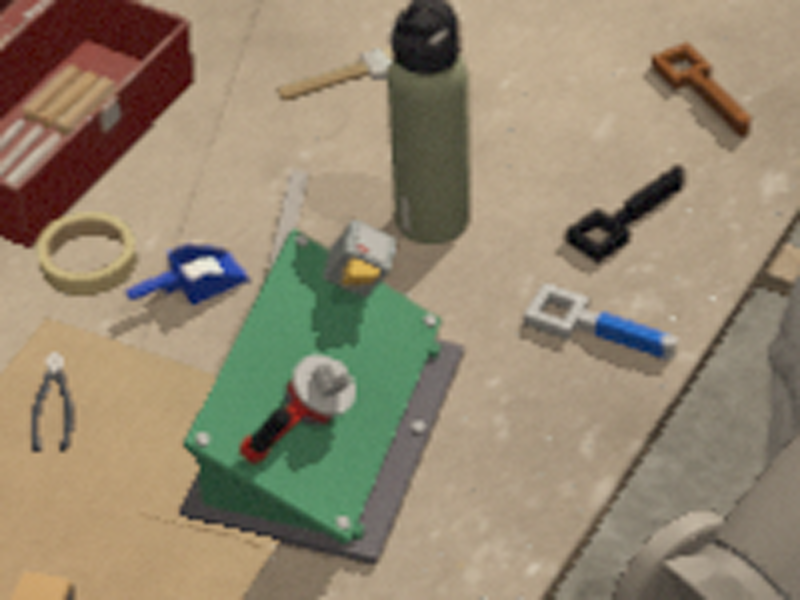

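```bash
cat > h.py <<'E'
import numpy as np
from scipy.spatial.transform import Rotation as R
from plant import bot
def ray(cal,u,v,fish=False):
    T=cal["cam_to_world"]; x=(u-cal["cx"])/cal["fx"]; y=(v-cal["cy"])/cal["fy"]
    if fish:
        r=np.hypot(x,y); d=np.array([np.sin(r)*x/r,np.sin(r)*y/r,np.cos(r)])
    else: d=np.array([x,y,1.])
    return T[:3,3],T[:3,:3]@d
def onplane(cal,u,v,z,fish=False):
    o,d=ray(cal,u,v,fish); return o+d*(z-o[2])/d[2]
def proj(cal,P,fish=False):
    T=np.linalg.inv(cal["cam_to_world"]); P=np.atleast_2d(P); p=P@T[:3,:3].T+T[:3,3]
    if fish:
        n=np.hypot(p[:,0],p[:,1]); th=np.arctan2(n,p[:,2]); s=th/n
    else: s=1/p[:,2]
    return np.c_[cal["fx"]*p[:,0]*s+cal["cx"],cal["fy"]*p[:,1]*s+cal["cy"]]
def tri(obs):
    A=np.zeros((3,3));b=np.zeros(3)
    for o,d in obs:
        d=d/np.linalg.norm(d);M=np.eye(3)-np.outer(d,d);A+=M;b+=M@o
    return np.linalg.solve(A,b)
E
python3 - <<'E'
from h import *
t=bot.calibration("top");s=bot.calibration("scene")
np.set_printoptions(precision=1,suppress=True)
for n,u,v,z in [("eye",225+392/2.66,120+368/2.66,16),("neck",225+395/2.66,120+404/2.66,16),("end",225+402/2.66,120+477/2.66,22),
 ("headtop",225+148/2.66,120+270/2.66,135),("bottle",225+440/2.66,120+235/2.66,0),("bottletop",225+472/2.66,120+165/2.66,283),("brk",225+290/2.66,120+222/2.66,140),("edge",373,307,0),("block",186,187,26),("tub",156,268,54),("block2",151,93,26)]:
    print(n,onplane(t,u,v,z))
# scene
for n,u,v,z in [("eye",210+558/4,160+310/4,16),("end",210+668/4,160+345/4,15),("head",210+325/4,160+380/4,135)]: print(n,onplane(s,u,v,z))
print(tri([ray(s,210+325/4,160+378/4),ray(t,225+148/2.66,120+268/2.66)]))
E
```

```text
eye [ 516.8 -284.8   16. ]
neck [ 477.1 -287.3   16. ]
end [ 397.1 -293.    22. ]
headtop [614. -27. 135.]
bottle [ 666.8 -342.7    0. ]
bottletop [ 688.8 -343.2  283. ]
brk [ 661.1 -173.9  140. ]
edge [ 374.3 -285.     0. ]
block [735.2 264.7  26. ]
tub [494.4 341.   54. ]
block2 [1024.5  374.1   26. ]
eye [ 509.5 -279.    16. ]
end [ 395.8 -289.4   15. ]
head [597.5  -2.8 135. ]
[617.1 -25.5 106. ]
```

```bash
python3 -m inch '[1,-3,2,0,0,-8.5,1, 3,-6,4,0,0,-17,1, 5,-9,6,0,0,-25.5,1, 7,-12,8,0,0,-34,1, 10,-15,10,0,0,-42,1]'; python3 -m inch '[3,-3,0,0,0,-8.5,1, 6,-6,0,0,0,-17,1, 9,-9,0,0,0,-25.5,1, 12,-12,0,0,0,-34,1, 14,-15,0,0,0,-42,1]'
```

```text
time: 0.65
tool_pos: [221.8, 359.0, 326.9]
tcp_rot: [-3.14, -0.0, 2.169]
contact_force: [0.8, 0.6, 0.3]
grip_width: 91.7
time: 1.15
tool_pos: [363.2, 207.4, 326.7]
tcp_rot: [-3.14, -0.0, 1.429]
contact_force: [0.0, 0.8, -0.6]
grip_width: 91.8
```

```bash
python3 -m inch '[3,-4,0,0,0,-8.5,1, 6,-8,0,0,0,-17,1, 9,-12,0,0,0,-25.5,1, 12,-16,0,0,0,-34,1, 15,-20,0,0,0,-42,1]'; python3 -m inch '[1,-1.5,-1,0,0,-8.5,1, 2,-3,-2,0,0,-17,1, 3,-4.5,-3,0,0,-25.5,1, 4.5,-5,-4,0,0,-34,1, 4.5,-5,-5,0,0,-39,1]'
python3 - <<'E'
from h import *
import cv2
print(bot.get_obs()["tool_pos"],bot.get_obs()["joint_positions"])
np.save("calw1.npy",bot.calibration("wrist"),allow_pickle=True)
cv2.imwrite("pics/w1.png",bot.capture("wrist")[:,:,::-1])
E
```

```text
time: 1.65
tool_pos: [512.7, 7.1, 326.6]
tcp_rot: [-3.14, -0.0, 0.69]
contact_force: [0.4, -0.2, 0.1]
grip_width: 91.7
time: 2.15
tool_pos: [558.7, -44.0, 275.2]
tcp_rot: [-3.14, 0.0, 0.003]
contact_force: [0.8, 0.1, 0.5]
grip_width: 91.5
[558.69998288 -43.96875279 275.23356454] [-0.2162561   0.3769465   1.33718531  0.00170909  1.42830189  1.35168263]
```

View pics/w1.png

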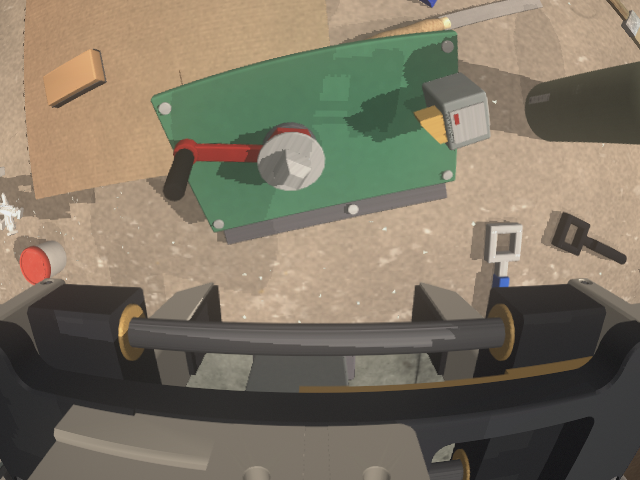

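```bash
python3 - <<'E'
import cv2
a=cv2.imread("pics/w1.png")
cv2.imwrite("pics/w1a.png",cv2.resize(a[110:210,240:350],None,fx=6,fy=6,interpolation=cv2.INTER_CUBIC))
cv2.imwrite("pics/w1b.png",cv2.resize(a[60:190,390:510],None,fx=4.6,fy=4.6,interpolation=cv2.INTER_CUBIC))
E
```

```text
(no output)
```

View pics/w1a.png

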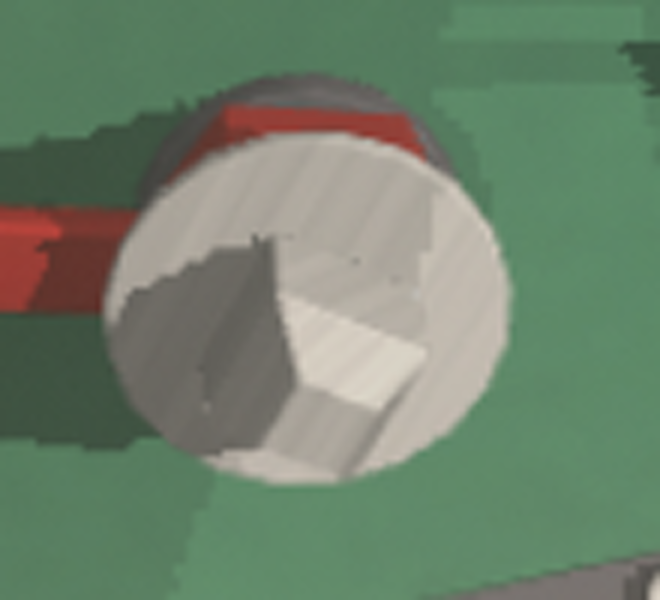

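View pics/w1b.png

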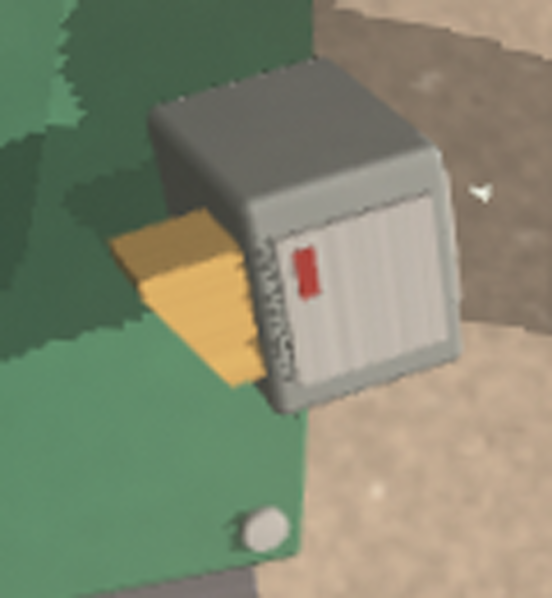

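```bash
python3 -m inch '[0,0,-1,0.8,-7.5,2.9,1, 0,0,-2,1.6,-15,5.8,1, -1,0,-3,2.4,-22.5,8.8,1, -1,0,-4,3.1,-29.9,11.7,1, -1,0,-5,3.1,-29.9,11.7,1]'; 
python3 - <<'E'
from h import *
import cv2
print(bot.get_obs()["tool_pos"],bot.get_obs()["joint_positions"])
np.save("calw2.npy",bot.calibration("wrist"),allow_pickle=True)
cv2.imwrite("pics/w2.png",bot.capture("wrist")[:,:,::-1])
E
```

```text
time: 2.7
tool_pos: [545.0, -43.2, 222.9]
tcp_rot: [-3.141, -0.521, 0.212]
contact_force: [0.4, 0.7, 0.7]
grip_width: 91.6
[544.95613273 -43.20738246 222.87425434] [-0.38735025  0.15909481  1.91558075  0.46467992  0.67831315  0.66391245]
```

View pics/w2.png

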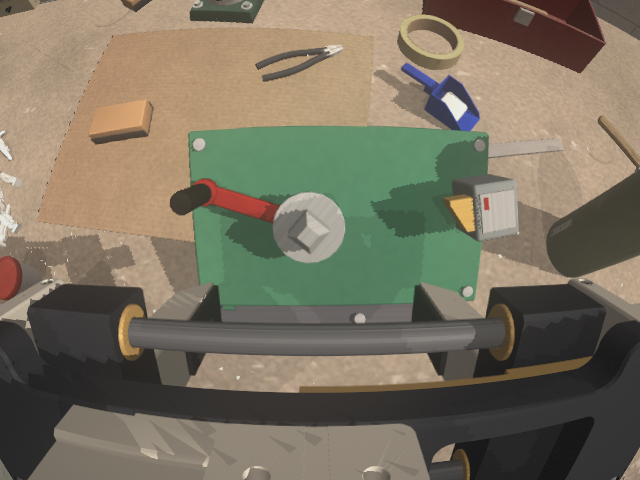

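```bash
python3 - <<'E'
import cv2
a=cv2.imread("pics/w2.png")
cv2.imwrite("pics/w2a.png",cv2.resize(a[185:270,265:355],None,fx=7,fy=7,interpolation=cv2.INTER_CUBIC))
cv2.imwrite("pics/w2b.png",cv2.resize(a[160:260,430:530],None,fx=6,fy=6,interpolation=cv2.INTER_CUBIC))
E
```

```text
(no output)
```

View pics/w2a.png

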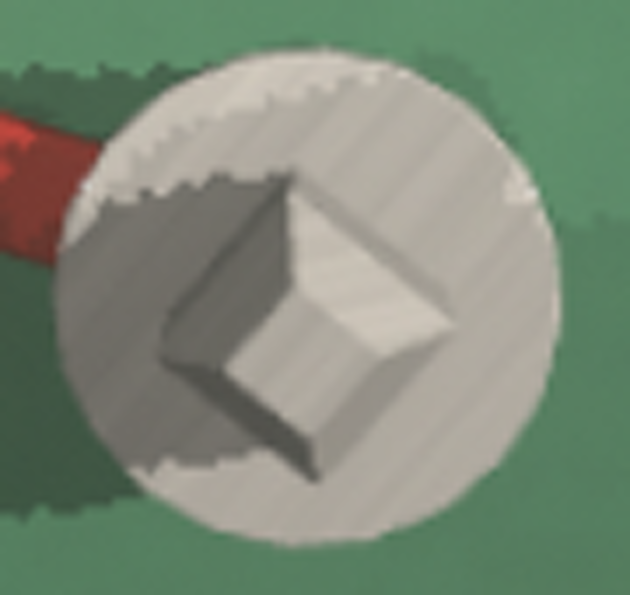

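View pics/w2b.png

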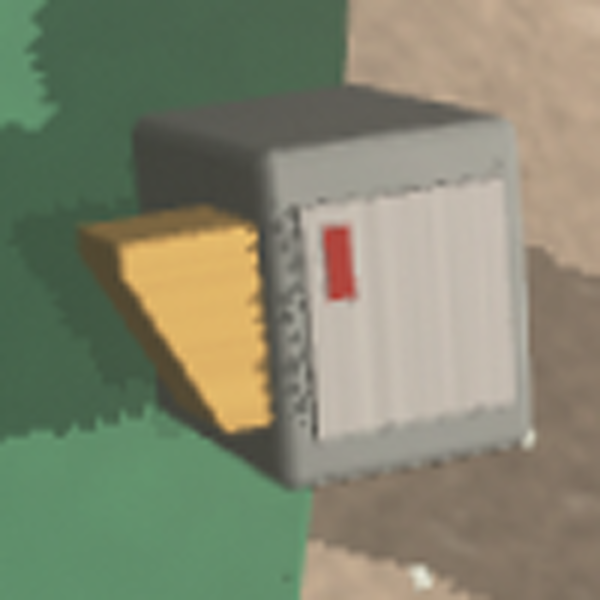

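```bash
cat > fit.py <<'E'
from h import *
from scipy.optimize import least_squares
np.set_printoptions(precision=2,suppress=True)
c1=np.load("calw1.npy",allow_pickle=True).item();c2=np.load("calw2.npy",allow_pickle=True).item()
def frame(X,Y,yaw):
    Rf=R.from_euler("z",yaw).as_matrix()@R.from_euler("y",-np.pi/6).as_matrix()  # x upslope along face, z normal
    return Rf,np.array([X,Y,78.])
def F(Rf,o,r,az,h):
    return o+Rf@np.array([r*np.cos(az),r*np.sin(az),h])
ob=[]
A=lambda u,v:(265+(u+.5)/7-.5,185+(v+.5)/7-.5)
B=lambda u,v:(430+(u+.5)/6-.5,160+(v+.5)/6-.5)
A1=lambda u,v:(240+(u+.5)/6-.5,110+(v+.5)/6-.5)
B1=lambda u,v:(390+(u+.5)/4.6-.5,60+(v+.5)/4.6-.5)
# square corners: k index counter-clockwise in image; start 'top corner' k=0, then left k=1, bottom 2, right 3
sq=[(2,A(300,285),6,60,0),(2,A(225,370),6,60,1),(2,A(313,440),6,60,2),(2,A(380,358),6,60,3),
    (2,A(290,190),12,50,0),(2,A(162,355),12,50,1),(2,A(318,480),12,50,2),(2,A(453,323),12,50,3),
    (1,A1(300,383),6,60,0),(1,A1(265,450),6,60,1),(1,A1(340,475),6,60,2),(1,A1(380,410),6,60,3),(1,A1(280,292),12,50,0),(1,A1(427,352),12,50,3)]
ext=[(2,A(55,0)[0],A(560,0)[0],A(0,48)[1],A(0,545)[1]),(1,A1(103,0)[0],A1(512,0)[0],A1(0,130)[1],A1(0,483)[1])]
bl=[(2,B(122,243),0,0,1),(2,B(80,230),0,0,0),(2,B(235,430),13,-28,1),(1,B1(140,283),0,0,1),(1,B1(110,240),0,0,0),(1,B1(235,385),13,-28,1)]
lv=[(2,(180,202)),(1,(177,186))]
cal={1:c1,2:c2}
def res(p):
    X,Y,yaw,a,c,ht,hb=p[:7];Rf,o=frame(X,Y,yaw);r=[]
    for v,px,s,h,k in sq:
        r+=list(proj(cal[v],F(Rf,o,s*2**.5,a+np.pi/4+k*np.pi/2,h),True)[0]-px)
    for v,l,rr,t,b in ext:
        q=proj(cal[v],np.array([F(Rf,o,30,th,32) for th in np.linspace(0,6.283,90)]),True)
        r+=[q[:,0].min()-l,q[:,0].max()-rr,q[:,1].min()-t,q[:,1].max()-b]
    for v,px,x,y,i in bl:
        P=o+Rf@(R.from_euler("z",c).as_matrix()@np.array([115+x,y,0])+np.array([0,0,ht if i else hb]))
        r+=list(proj(cal[v],P,True)[0]-px)
    return np.array(r)
if __name__=="__main__":
    best=None
    for a in np.radians([-30,0,30]):
      s=least_squares(res,[620,-25,.2,a,-1.5,50,30],loss="soft_l1")
      if best is None or s.cost<best.cost: best=s
    p=best.x;print(p,np.degrees(p[2:5]),best.cost);print(res(p).reshape(-1,2))
    np.save("fit.npy",p)
    Rf,o=frame(*p[:3]);print("seat",F(Rf,o,0,0,32),"n",Rf[:,2])
    c=p[4]
    for k in range(4): print(k,"key dir",np.degrees(p[3]+k*np.pi/2),"short of catch",np.degrees((c-p[3]-k*np.pi/2)%(2*np.pi)))
    for v,px in lv:
        oo,d=ray(cal[v],*px,True); q=o+80*Rf[:,2]; t=((q-oo)@Rf[:,2])/(d@Rf[:,2]); P=Rf.T@(oo+t*d-o); print("lever az",np.degrees(np.arctan2(P[1],P[0])),np.hypot(P[0],P[1]))
E
python3 fit.py
```

```text
[631.47 -17.28   0.23  -0.7   -1.35  49.44  31.98] [ 12.93 -40.18 -77.43] 5.1603823332639625
[[-0.61 -0.11]
 [-0.06 -0.07]
 [-0.14 -0.23]
 [ 0.49 -0.53]
 [-0.08 -0.2 ]
 [-1.39 -0.06]
 [ 0.4   0.97]
 [ 0.85  0.3 ]
 [ 0.14 -0.64]
 [-0.54 -0.69]
 [-0.05 -0.06]
 [-0.02 -0.08]
 [-0.46 -0.28]
 [ 0.88 -0.03]
 [-0.49  0.6 ]
 [ 0.01  0.43]
 [ 0.1   0.16]
 [ 1.39  0.28]
 [-0.16  0.84]
 [-0.34 -0.22]
 [ 0.01 -0.33]
 [ 0.09  0.11]
 [-0.2   0.57]
 [ 0.61 -0.59]]
seat [615.87 -20.86 105.71] n [-0.49 -0.11  0.87]
0 key dir -40.1843647024532 short of catch 322.75375058670755
1 key dir 49.8156352975468 short of catch 232.75375058670755
2 key dir 139.81563529754678 short of catch 142.75375058670755
3 key dir 229.8156352975468 short of catch 52.753750586707554
lever az 70.5993900255384 94.78401587109171
lever az 67.04768269501481 91.19032377311528
```

```bash
python3 -m inch '[-1,-3,3,-0.8,7.5,-2.9,1, -3,-8,3,-1.6,15,-5.8,1, -5,-13,3,-2.4,22.5,-8.8,1, -7,-18,2,-3.1,29.9,-11.7,1, -8.5,-22.5,1,-3.1,29.9,-11.7,1]'; 
python3 - <<'E'
from h import *
import cv2
print(bot.get_obs()["tool_pos"],bot.get_obs()["tcp_rot"])
np.save("calw3.npy",bot.calibration("wrist"),allow_pickle=True)
cv2.imwrite("pics/w3.png",bot.capture("wrist")[:,:,::-1])
E
```

```text
time: 3.25
tool_pos: [464.5, -259.4, 233.7]
tcp_rot: [-3.14, 0.008, 0.003]
contact_force: [1.4, -0.2, -0.2]
grip_width: 91.9
[ 464.54025815 -259.3524333   233.74422797] [-3.13975290e+00  8.46218821e-03  2.68628006e-03]
```

View pics/w3.png

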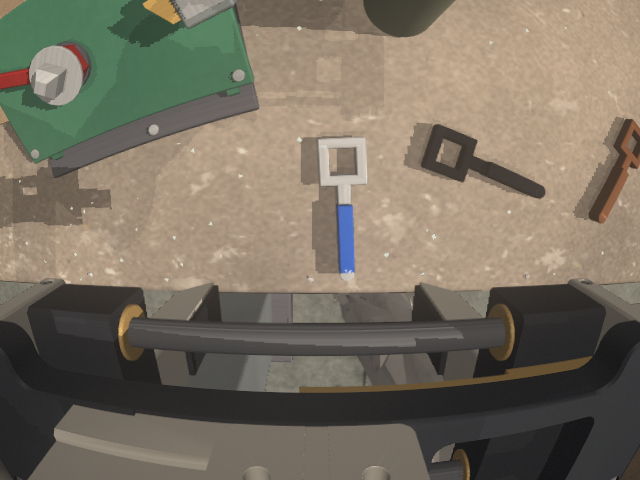

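```bash
python3 - <<'E'
import cv2
a=cv2.imread("pics/w3.png")
cv2.imwrite("pics/w3a.png",cv2.resize(a[130:285,290:390],None,fx=3.8,fy=3.8,interpolation=cv2.INTER_CUBIC))
E
```

```text
(no output)
```

View pics/w3a.png

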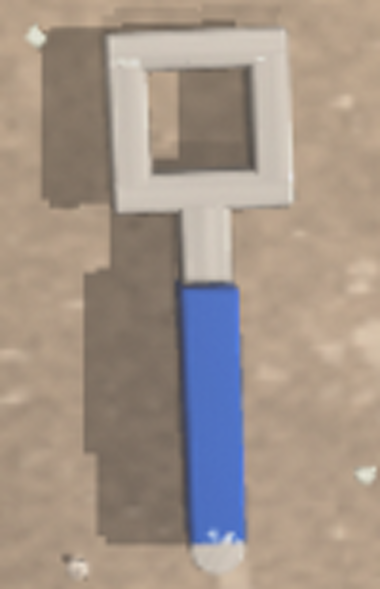

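```bash
python3 - <<'E'
from h import *
from scipy.optimize import least_squares
np.set_printoptions(precision=2,suppress=True)
c=np.load("calw3.npy",allow_pickle=True).item()
px=lambda u,v:(290+(u+.5)/3.8-.5,130+(v+.5)/3.8-.5)
O=[((24.5,24.5,16),px(291,207)),((24.5,-24.5,16),px(117,212)),((-24.5,24.5,16),px(286,28)),((-24.5,-24.5,16),px(107,30)),
((13.5,13.5,16),px(258,172)),((-13.5,13.5,16),px(250,67)),((-13.5,-13.5,16),px(148,70)),((13.5,-13.5,16),px(152,173)),((44,8,22),px(238,286)),((44,-8,22),px(177,284)),((118,8,22),px(245,543)),((118,-8,22),px(190,543))]
def f(p,):
    x,y,a=p;r=[]
    for (X,Y,Z),q in O:
        P=[x+X*np.cos(a)-Y*np.sin(a),y+X*np.sin(a)+Y*np.cos(a),Z]
        r+=list(proj(c,P,True)[0]-q)
    return np.array(r)
s=least_squares(f,[514,-283,3.2],loss="soft_l1");print(s.x,np.degrees(s.x[2]),s.cost);print(f(s.x).reshape(-1,2))
x,y,a=s.x
for d in(55,60): print(d,x+d*np.cos(a),y+d*np.sin(a))
E
```

```text
[ 519.99 -284.64    3.19] 182.90801365584264 5.606152043130224
[[ 1.3  -0.07]
 [-1.02  0.52]
 [ 1.11 -1.03]
 [-0.71  0.13]
 [-1.07 -1.24]
 [ 0.11 -0.17]
 [ 0.04 -0.01]
 [ 0.17 -0.48]
 [ 0.28 -0.44]
 [ 0.51  0.74]
 [-0.02  0.99]
 [-0.57  1.72]]
55 465.0566075340242 -287.4299607446171
60 460.06304617777255 -287.6836238703385
```

```bash
python3 -m inch '[-0.2,-1.4,-5,0,-0.5,2.8,0.2, -0.25,-2.8,-10,0,-0.5,2.8,0.2, -0.25,-2.8,-15,0,-0.5,2.8,0.2, -0.25,-2.8,-19,0,-0.5,2.8,0, -0.25,-2.8,-20,0,-0.5,2.8,0]'
python3 - <<'E'
from h import *
import cv2
cv2.imwrite("pics/w4.png",bot.capture("wrist")[:,:,::-1])
E
```

```text
time: 3.8
tool_pos: [455.8, -291.4, 26.9]
tcp_rot: [-3.135, 0.01, 0.048]
contact_force: [-0.1, 0.9, -0.0]
grip_width: 56.5
```

View pics/w4.png

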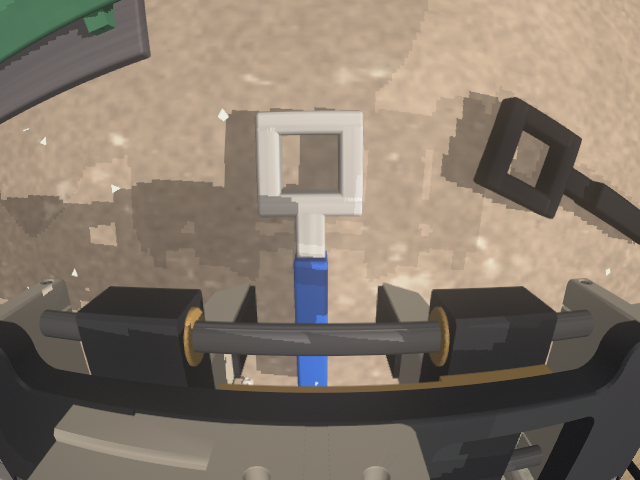

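```bash
python3 -m inch '[0.6,0.4,-0.5,-0.4,-0.6,0.1,0, 0.6,0.4,-1.2,-0.4,-0.6,0.1,0, 0.6,0.4,-1.8,-0.4,-0.6,0.1,-0.2, 0.6,0.4,-2.3,-0.4,-0.6,0.1,-0.2, 0.6,0.4,-2.4,-0.4,-0.6,0.1,-0.2]'
python3 - <<'E'
from h import *
print(bot.get_obs())
E
```

```text
time: 4.35
tool_pos: [462.8, -288.0, 4.2]
tcp_rot: [3.139, -0.003, 0.05]
contact_force: [0.3, 0.3, 0.0]
grip_width: 36.9
{'time': 4.35, 'joint_positions': array([-6.96966973e-01,  6.49501214e-01,  1.71723184e+00, -7.64480838e-04,
        7.70935537e-01,  8.24052484e-01]), 'dq': array([-0.00175073,  0.01263351,  0.00224272,  0.00015917, -0.01423449,
       -0.00081622]), 'tau': array([ 6.43622875e-02, -5.01030850e+01, -1.64697719e+01,  5.82213246e-02,
       -1.40460441e-01,  1.46513834e-03]), 'tool_pos': array([ 462.80181847, -288.00432779,    4.1882158 ]), 'tcp_rot': array([ 3.13853480e+00, -2.51647808e-03,  5.03280027e-02]), 'contact_force': array([0.28898564, 0.30080866, 0.03235276]), 'moment': array([-0.06741595,  0.15758228,  0.00111297]), 'grip_width': 36.91722513505326}
```

Close on it, then lift.

```bash
python3 -m inch '[0,0,-0.1,0,0,0,-1, 0,0,-0.1,0,0,0,-1, 0,0,-0.1,0,0,0,-1, 0,0,-0.1,0,0,0,-1, 0,0,-0.1,0,0,0,-1]'; python3 -m inch '[0,0,1,0,0,0,-1, 0,0,3,0,0,0,-1, 0,0,6,0,0,0,-1, 0,0,10,0,0,0,-1, 0,0,14,0,0,0,-1]'
python3 - <<'E'
from h import *
import cv2
o=bot.get_obs();print(o["tool_pos"],o["tcp_rot"],o["contact_force"],o["moment"])
np.save("calw5.npy",bot.calibration("wrist"),allow_pickle=True)
cv2.imwrite("pics/w5.png",bot.capture("wrist")[:,:,::-1])
E
```

```text
time: 4.85
tool_pos: [462.9, -288.1, 3.4]
tcp_rot: [3.138, -0.003, 0.05]
contact_force: [-0.1, 0.1, 1.4]
grip_width: 15.7
time: 5.35
tool_pos: [462.4, -287.7, 145.0]
tcp_rot: [3.139, -0.002, 0.05]
contact_force: [0.4, -0.4, -1.6]
grip_width: 15.8
[ 462.39862424 -287.71436769  145.02548023] [ 3.13898897e+00 -1.95569454e-03  5.03549619e-02] [ 0.44474759 -0.3953005  -1.63211497] [-0.1068711   0.21230688  0.06412205]
```

View pics/w5.png

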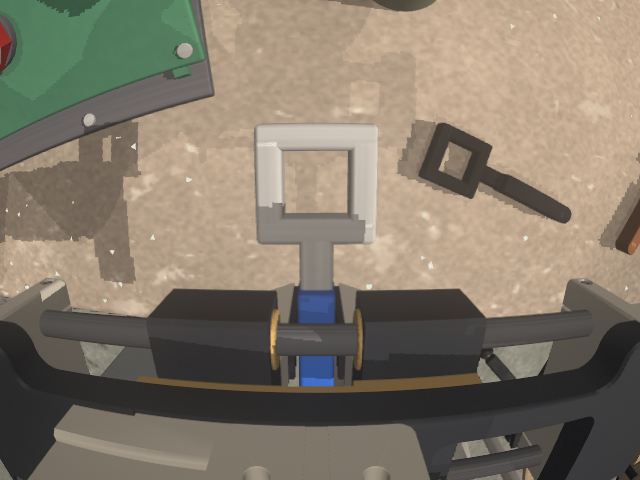

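```bash
python3 - <<'E'
import cv2
a=cv2.imread("pics/w5.png")
cv2.imwrite("pics/w5a.png",cv2.resize(a[115:255,245:390],None,fx=4,fy=4,interpolation=cv2.INTER_CUBIC))
E
```

```text
(no output)
```

View pics/w5a.png

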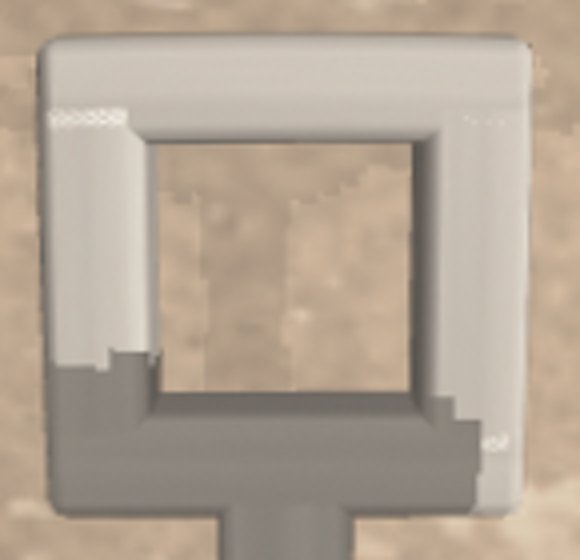

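```bash
python3 - <<'E'
from h import *
from scipy.optimize import least_squares
np.set_printoptions(precision=3,suppress=True)
c=np.load("calw5.npy",allow_pickle=True).item()
tp=np.array([462.4,-287.71,145.03]);Rt=R.from_euler("xyz",[3.139,-.00196,.05035]).as_matrix()
print("cam in tool",Rt.T@(c["cam_to_world"][:3,3]-tp))
px=lambda u,v:(245+(u+.5)/4-.5,115+(v+.5)/4-.5)
O=[((24.5,24.5),px(525,516)),((24.5,-24.5),px(47,516)),((-24.5,24.5),px(530,37)),((-24.5,-24.5),px(40,37))]
I=[((13.5,13.5),px(412,393)),((-13.5,13.5),px(412,142)),((-13.5,-13.5),px(158,142)),((13.5,-13.5),px(157,393))]
def f(p,zt=12,zb=3):
    d,l,yaw,pit,zz=p;r=[]
    # key frame in tool: x=-toolx, y=tooly, z=-toolz
    K=np.diag([-1.,1,-1])@R.from_euler("zy",[yaw,pit]).as_matrix()
    for S,z in((O,zt),(I,zb)):
      for (X,Y),q in S:
        P=tp+Rt@(np.array([d,l,zz])+K@np.array([X,Y,z]))
        r+=list(proj(c,P,True)[0]-q)
    return np.array(r)
for zt,zb in((12,3),(14,2),(8,5)):
  s=least_squares(f,[58,0,0,0,3],args=(zt,zb));print(s.x,np.degrees(s.x[2:4]),s.cost)
print(f(s.x).reshape(-1,2))
E
```

```text
cam in tool [  72.393   -0.613 -158.018]
[56.944 -0.754  0.    -0.027  2.127] [ 0.019 -1.519] 1.6606489818241772
[56.8   -0.755  0.    -0.034  3.563] [ 0.019 -1.966] 1.8387621256016669
[56.912 -0.754  0.    -0.077 -0.351] [ 0.019 -4.433] 9.183994216983582
[[ 0.627  0.436]
 [-1.01   0.491]
 [ 0.909 -1.902]
 [-0.935 -1.812]
 [ 0.367  1.537]
 [ 0.769  0.06 ]
 [-0.736  0.103]
 [-0.008  1.57 ]]
```

```bash
cat > plan.py <<'E'
from h import *
from fit import frame
np.set_printoptions(precision=2,suppress=True)
p=np.load("fit.npy")
def target(up, handle_az_deg=None, d=56.9,l=-0.75,zz=3.2, dx=0,dy=0):
    Rf,o=frame(*p[:3])
    az=p[3]+3*np.pi/2 if handle_az_deg is None else np.radians(handle_az_deg)
    Rt=Rf@R.from_euler("z",az+np.pi).as_matrix()@np.diag([1.,-1,-1])
    S=o+Rf@np.array([dx,dy,32+up])
    return S-Rt@np.array([d,l,zz]),Rt
def delta(t,Rt):
    o=bot.get_obs();Rc=R.from_euler("xyz",o["tcp_rot"])
    return (t-o["tool_pos"])/10, (R.from_matrix(Rt)*Rc.inv()).as_rotvec(degrees=True)
E
python3 - <<'E'
from plan import *
for up in(80,45,0):
    t,Rt=target(up);print(up,t,*delta(t,Rt))
print(R.from_matrix(Rt).as_euler("xyz"))
E
```

```text
80 [554.65 -80.01 159.7 ] [ 8.93 21.    0.75] [ -8.98 -29.13  58.48]
45 [571.71 -76.1  129.38] [10.64 21.39 -2.28] [ -8.98 -29.13  58.48]
0 [593.64 -71.06  90.41] [12.83 21.89 -6.18] [ -8.98 -29.13  58.48]
[ 2.73 -0.33  1.16]
```

```bash
python3 -m inch '[0,3,3,-1,-3.6,7.2,-1, 1,6,6,-2.2,-7.2,14.5,-1, 2,9,7,-3.4,-11,22,-1, 3,12,7,-4.5,-14.6,29.2,-1, 4,15,7,-5.6,-18.2,36.5,-1]'
python3 - <<'E'
from plan import *
t,Rt=target(80);print(*delta(t,Rt));print(bot.get_obs()["joint_positions"])
E
```

```text
time: 5.9
tool_pos: [505.3, -138.5, 223.3]
tcp_rot: [2.919, -0.266, 0.729]
contact_force: [-1.4, -0.0, -1.1]
grip_width: 15.8
[ 4.93  5.85 -6.36] [ -3.3  -10.71  21.68]
[-0.52  0.17  1.82  0.23  0.86  0.22]
```

```bash
python3 -m inch '[1.2,1.5,-1.5,-1,-3.3,6.6,-1, 2.5,3,-3,-2,-6.6,13.3,-1, 4,5,-5,-3,-9.7,19.6,-1, 4.9,5.8,-6.3,-3.3,-10.7,21.7,-1, 4.9,5.8,-6.3,-3.3,-10.7,21.7,-1]'
python3 - <<'E'
from plan import *
import cv2
t,Rt=target(80);print(*delta(t,Rt));o=bot.get_obs();print(o["joint_positions"],o["tool_pos"],o["tcp_rot"])
np.save("calw6.npy",bot.calibration("wrist"),allow_pickle=True)
cv2.imwrite("pics/w6.png",bot.capture("wrist")[:,:,::-1])
E
```

```text
time: 6.4
tool_pos: [553.3, -79.2, 158.4]
tcp_rot: [2.731, -0.329, 1.165]
contact_force: [-0.3, 0.2, -2.1]
grip_width: 16.0
[ 0.13 -0.08  0.13] [-0.11 -0.21 -0.11]
[-0.47  0.28  1.96  0.63  0.57 -0.47] [553.31 -79.2  158.42] [ 2.73 -0.33  1.17]
```

View pics/w6.png

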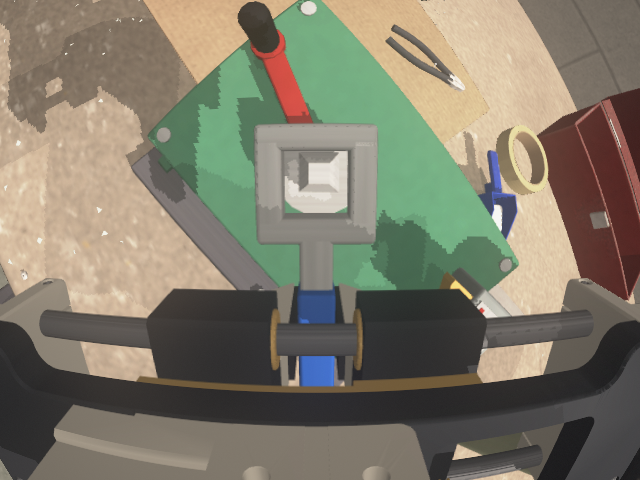

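```bash
python3 - <<'E'
import cv2
a=cv2.imread("pics/w6.png")
cv2.imwrite("pics/w6a.png",cv2.resize(a[135:225,270:365],None,fx=6.5,fy=6.5,interpolation=cv2.INTER_CUBIC))
E
```

```text
(no output)
```

View pics/w6a.png

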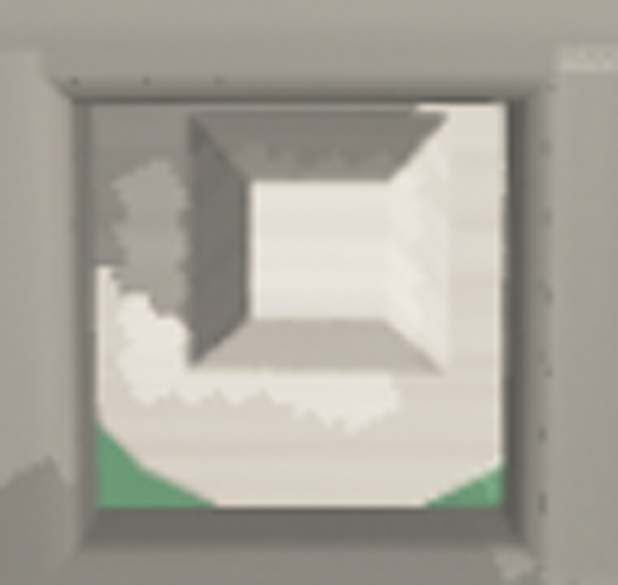

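```bash
python3 - <<'E'
from plan import *
from fit import F
c=np.load("calw6.npy",allow_pickle=True).item()
Rf,o=frame(*p[:3])
for s,h in((6,60),(12,50),(12,32)):
    q=proj(c,np.array([F(Rf,o,s*2**.5,p[3]+np.pi/4+k*np.pi/2,h) for k in range(4)]),True)
    print(s,h,((q-[270,135]+.5)*6.5-.5).tolist())
E
```

```text
6 60 [[389.34240273115387, 183.2397423187783], [251.89234617369956, 183.09329712216044], [252.32660969913465, 318.7567363665131], [388.70849917864314, 318.9052199739989]]
12 50 [[452.0138113058017, 113.8195657430386], [188.81733999350647, 113.54668091546708], [190.548214300949, 372.4265443904769], [449.91794393770783, 372.7088553639902]]
12 32 [[441.8348804884465, 110.89438302870548], [198.27915713569655, 110.6481358347581], [199.72040501046763, 350.37936668386465], [440.0771957570482, 350.6362654243326]]
```

```bash
python3 - <<'E'
from plan import *
for up in(60,35,20,8,0,-2):
    t,Rt=target(up);print(up,*delta(t,Rt))
E
```

```text
60 [ 1.06  0.23 -1.73] [-0.06 -0.13 -0.02]
35 [ 2.28  0.51 -3.9 ] [-0.06 -0.13 -0.02]
20 [ 3.01  0.67 -5.2 ] [-0.06 -0.13 -0.02]
8 [ 3.59  0.81 -6.24] [-0.06 -0.13 -0.02]
0 [ 3.98  0.9  -6.93] [-0.06 -0.13 -0.02]
-2 [ 4.08  0.92 -7.1 ] [-0.06 -0.13 -0.02]
```

```bash
python3 -m inch '[0.6,0.12,-0.9,-0.06,-0.13,0,-1, 1.06,0.23,-1.73,-0.06,-0.13,0,-1, 1.7,0.37,-2.8,-0.06,-0.13,0,-1, 2.28,0.51,-3.9,-0.06,-0.13,0,-1, 2.28,0.51,-3.9,-0.06,-0.13,0,-1]'; python3 - <<'E'
from plan import *
import cv2
for up in(28,20,8,0,-2):
    t,Rt=target(up);print(up,*delta(t,Rt))
cv2.imwrite("pics/w7.png",cv2.resize(bot.capture("wrist")[90:270,220:420,::-1],None,fx=3,fy=3))
E
```

```text
time: 6.95
tool_pos: [576.4, -74.5, 118.7]
tcp_rot: [2.729, -0.329, 1.165]
contact_force: [0.7, -0.6, -1.9]
grip_width: 15.9
28 [ 0.35  0.03 -0.41] [-0.07 -0.15 -0.03]
20 [ 0.74  0.11 -1.1 ] [-0.07 -0.15 -0.03]
8 [ 1.33  0.25 -2.14] [-0.07 -0.15 -0.03]
0 [ 1.72  0.34 -2.83] [-0.07 -0.15 -0.03]
-2 [ 1.82  0.36 -3.  ] [-0.07 -0.15 -0.03]
```

View pics/w7.png

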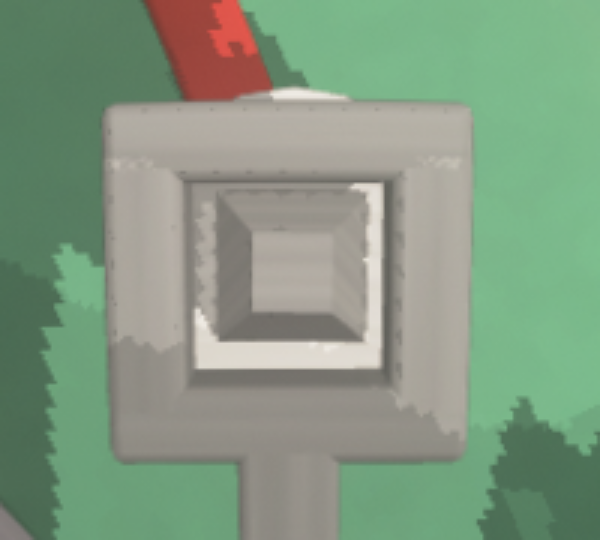

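```bash
python3 -m inch '[0.35,0.03,-0.41,-0.07,-0.15,0,-1, 0.55,0.07,-0.75,-0.07,-0.15,0,-1, 0.74,0.11,-1.1,-0.07,-0.15,0,-1, 0.94,0.15,-1.44,-0.07,-0.15,0,-1, 0.94,0.15,-1.44,-0.07,-0.15,0,-1]'; python3 - <<'E'
from plan import *
for up in(8,0,-2):
    t,Rt=target(up);print(up,*delta(t,Rt))
E
```

```text
time: 7.5
tool_pos: [585.8, -73.0, 104.6]
tcp_rot: [2.726, -0.329, 1.166]
contact_force: [0.4, 0.1, -1.9]
grip_width: 15.7
8 [ 0.39  0.1  -0.73] [-0.    0.   -0.04]
0 [ 0.78  0.19 -1.42] [-0.    0.   -0.04]
-2 [ 0.88  0.21 -1.59] [-0.    0.   -0.04]
```

```bash
python3 -m inch '[0.2,0.05,-0.36,0,0,0,-1, 0.39,0.1,-0.73,0,0,0,-1, 0.58,0.14,-1.07,0,0,0,-1, 0.78,0.19,-1.42,0,0,0,-1, 0.8,0.19,-1.46,0,0,0,-1]'; python3 - <<'E'
from plan import *
import cv2
for up in(8,0,-2):
    t,Rt=target(up);print(up,*delta(t,Rt))
print(bot.get_obs()["moment"])
cv2.imwrite("pics/w8.png",bot.capture("wrist")[:,:,::-1])
E
```

```text
time: 8.0
tool_pos: [593.8, -71.1, 89.8]
tcp_rot: [2.726, -0.328, 1.166]
contact_force: [-5.7, -1.9, 4.4]
grip_width: 15.8
8 [-0.4  -0.08  0.75] [ 0.   -0.   -0.04]
0 [-0.01  0.01  0.06] [ 0.   -0.   -0.04]
-2 [ 0.08  0.03 -0.11] [ 0.   -0.   -0.04]
[-0.26  0.8   0.07]
```

View pics/w8.png

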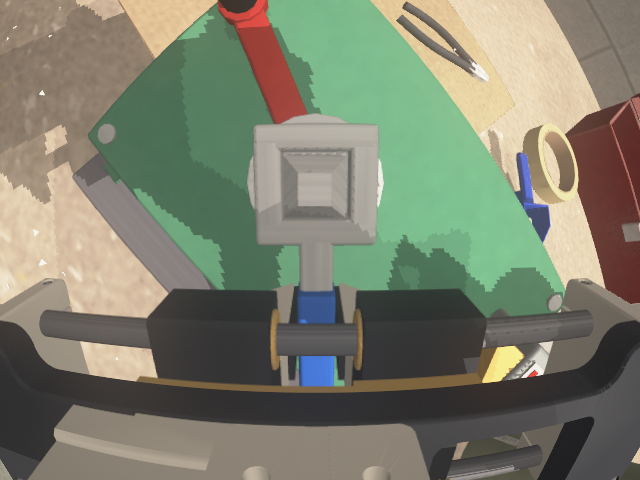

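```bash
python3 -m inch '[0,0,0.06,0,0,0,-0.48, 0,0,0.06,0,0,0,-0.48, 0,0,0.06,0,0,0,-0.48, 0,0,0.06,0,0,0,-0.48, 0,0,0.06,0,0,0,-0.48]'; cat > arc.py <<'E'
import sys
from plan import *
az=[float(a) for a in sys.argv[1].split(",")]; kw=eval("dict(%s)"%(sys.argv[2] if len(sys.argv)>2 else ""))
up=kw.pop("up",0.5)
for a in az:
    t,Rt=target(up,a,**kw);dt,dr=delta(t,Rt);print(a,np.r_[dt,dr])
print(bot.get_obs()["joint_positions"],bot.get_obs()["contact_force"])
E
python3 arc.py -130,-123,-115,-107,-99,-91
```

```text
time: 8.55
tool_pos: [593.8, -71.1, 90.5]
tcp_rot: [2.726, -0.328, 1.166]
contact_force: [0.1, 0.2, 0.1]
grip_width: 24.0
-130.0 [-0.02 -0.01  0.04 -0.09 -0.02  0.12]
-123.0 [ 0.54 -0.29  0.32 -3.5  -0.8   6.18]
-115.0 [ 1.22 -0.53  0.67 -7.4  -1.7  13.11]
-107.0 [  1.91  -0.65   1.04 -11.29  -2.59  20.04]
-99.0 [  2.6   -0.66   1.43 -15.19  -3.49  26.96]
-91.0 [  3.28  -0.57   1.83 -19.09  -4.38  33.89]
[-0.41  0.46  1.94  0.8   0.43 -0.62] [0.12 0.23 0.12]
```

```bash
python3 -m inch '[0.54,-0.29,0.32,-3.5,-0.8,6.18,-0.48, 1.22,-0.53,0.67,-7.4,-1.7,13.1,-0.48, 1.91,-0.65,1.04,-11.3,-2.6,20,-0.48, 1.91,-0.65,1.04,-11.3,-2.6,20,-0.48, 1.91,-0.65,1.04,-11.3,-2.6,20,-0.48]'; python3 arc.py -107,-100,-92,-84,-76,-68
python3 - <<'E'
from h import *
import cv2
cv2.imwrite("pics/w9.png",bot.capture("wrist")[:,:,::-1])
E
```

```text
time: 9.05
tool_pos: [612.8, -77.6, 100.8]
tcp_rot: [2.637, -0.148, 1.534]
contact_force: [-0.1, -0.1, 0.1]
grip_width: 24.2
-107.0 [ 0.   -0.    0.01 -0.1  -0.    0.21]
-100.0 [ 0.61 -0.02  0.35 -3.51 -0.78  6.28]
-92.0 [ 1.29  0.06  0.75 -7.41 -1.68 13.2 ]
-84.0 [  1.95   0.25   1.15 -11.31  -2.57  20.13]
-76.0 [  2.58   0.55   1.54 -15.21  -3.47  27.06]
-68.0 [  3.15   0.94   1.91 -19.11  -4.36  33.99]
[-0.4   0.46  1.88  0.72  0.46 -0.93] [-0.15 -0.08  0.08]
```

View pics/w9.png

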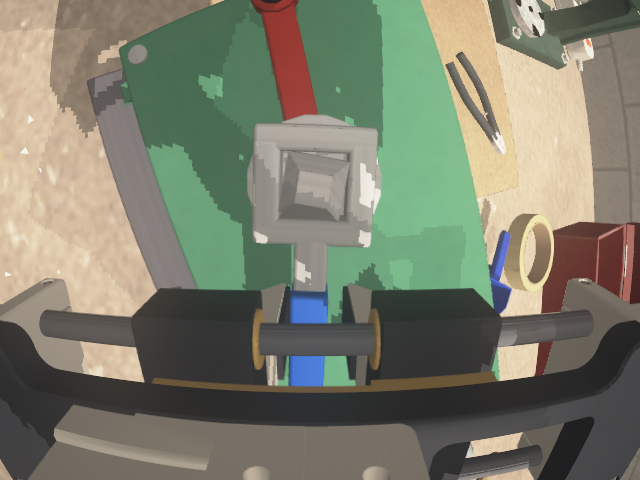

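```bash
python3 -m inch '[0.61,-0.02,0.35,-3.5,-0.8,6.3,-0.48, 1.29,0.06,0.75,-7.4,-1.7,13.2,-0.48, 1.95,0.25,1.15,-11.3,-2.6,20.1,-0.48, 2.58,0.55,1.54,-15.2,-3.5,27.1,-0.48, 2.58,0.55,1.54,-15.2,-3.5,27.1,-0.48]'; python3 arc.py -76,-72,-68,-64,-60
python3 - <<'E'
from h import *
import cv2
cv2.imwrite("pics/w10.png",bot.capture("wrist")[:,:,::-1])
E
```

```text
time: 9.6
tool_pos: [637.6, -71.9, 115.3]
tcp_rot: [2.633, 0.121, 2.012]
contact_force: [-1.5, -1.4, -1.7]
grip_width: 23.8
-76.0 [ 0.1  -0.02  0.09  0.01 -0.1  -0.14]
-72.0 [ 0.4   0.17  0.28 -1.93 -0.55  3.33]
-68.0 [ 0.68  0.38  0.46 -3.88 -1.    6.79]
-64.0 [ 0.95  0.61  0.65 -5.83 -1.45 10.26]
-60.0 [ 1.2   0.86  0.82 -7.77 -1.9  13.73]
[-0.37  0.47  1.81  0.63  0.5  -1.35] [-1.53 -1.43 -1.72]
```

View pics/w10.png

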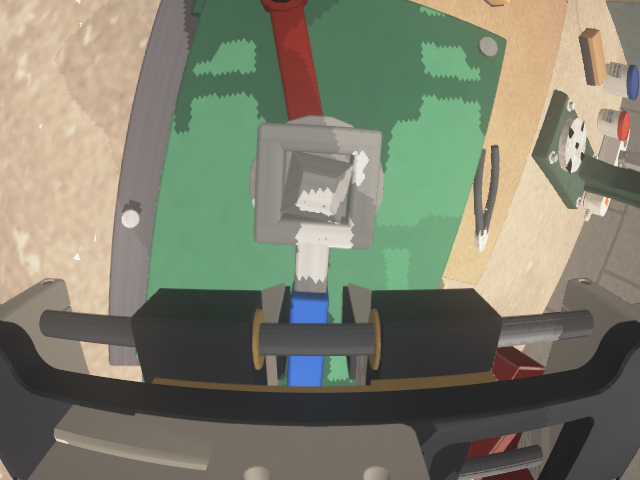

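```bash
python3 -m inch '[0.4,0.17,0.28,-1.9,-0.55,3.3,-0.48, 0.68,0.38,0.46,-3.9,-1,6.8,-0.48, 0.95,0.61,0.65,-5.8,-1.45,10.3,-0.48, 1.01,0.67,0.69,-6.3,-1.56,11.1,-0.48, 1.01,0.67,0.69,-6.3,-1.56,11.1,-0.48]'; python3 arc.py -63,-60,-57
python3 - <<'E'
from h import *
import cv2
np.save("calw11.npy",bot.calibration("wrist"),allow_pickle=True)
cv2.imwrite("pics/w11.png",bot.capture("wrist")[:,:,::-1])
a=bot.capture("scene")[:,:,::-1]
cv2.imwrite("pics/s11.png",cv2.resize(a[180:320,230:390],None,fx=4,fy=4,interpolation=cv2.INTER_CUBIC))
E
```

```text
time: 10.15
tool_pos: [647.4, -65.1, 121.9]
tcp_rot: [2.665, 0.226, 2.206]
contact_force: [-1.7, -0.7, -1.0]
grip_width: 23.8
-63.0 [ 0.03 -0.01  0.03 -0.2  -0.05  0.32]
-60.0 [ 0.22  0.18  0.16 -1.66 -0.38  2.92]
-57.0 [ 0.39  0.38  0.29 -3.13 -0.72  5.52]
[-0.35  0.48  1.78  0.59  0.51 -1.51] [-1.73 -0.71 -1.01]
```

View pics/w11.png

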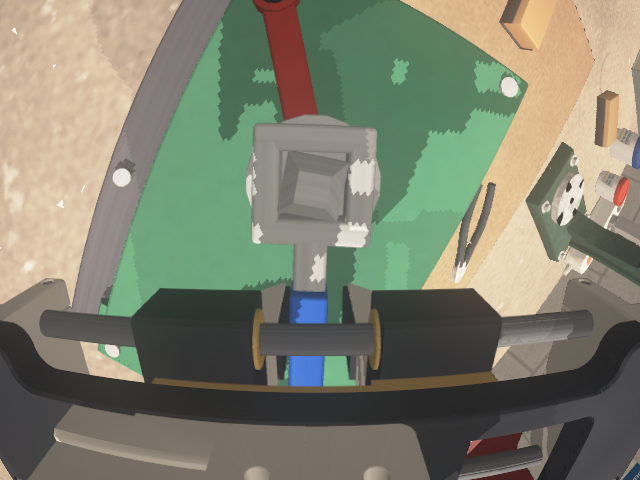

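View pics/s11.png

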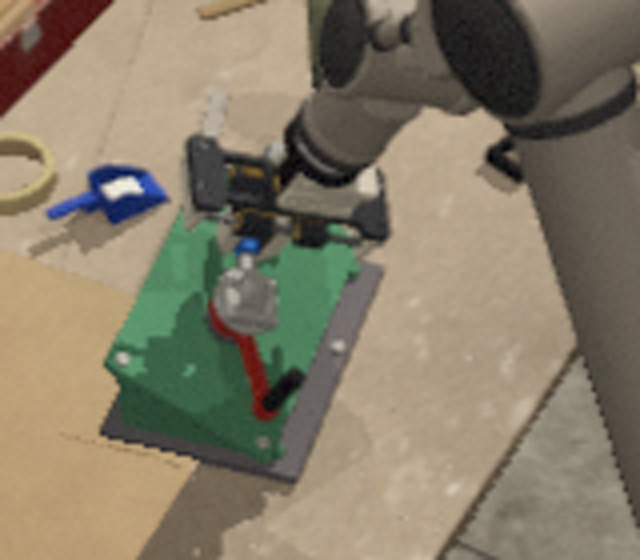

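```bash
python3 arc.py -65,-66.5; python3 arc.py -66 up=60
```

```text
-65.0 [-0.1  -0.12 -0.06  0.78  0.18 -1.42]
-66.5 [-0.2  -0.21 -0.13  1.51  0.35 -2.72]
[-0.35  0.48  1.78  0.59  0.51 -1.51] [-1.35  0.94 -1.14]
-66.0 [-3.07 -0.85  5.04  1.27  0.29 -2.28]
[-0.35  0.48  1.78  0.59  0.51 -1.51] [-1.35  0.94 -1.14]
```

```bash
python3 -m inch '[-0.18,-0.19,-0.1,1.3,0.3,-2.3,-0.48, -0.18,-0.19,-0.1,1.3,0.3,-2.3,-0.3, -0.18,-0.19,-0.1,1.3,0.3,-2.3,-0.3, -1.2,-0.4,1.6,1.3,0.3,-2.3,-0.3, -3.07,-0.85,5,1.3,0.3,-2.3,-0.3]'; python3 - <<'E'
from h import *
import cv2
np.save("calw12.npy",bot.calibration("wrist"),allow_pickle=True)
cv2.imwrite("pics/w12.png",bot.capture("wrist")[:,:,::-1])
E
```

```text
time: 10.75
tool_pos: [615.8, -73.1, 170.0]
tcp_rot: [2.659, 0.201, 2.166]
contact_force: [0.8, 0.1, 1.2]
grip_width: 32.1
```

View pics/w12.png

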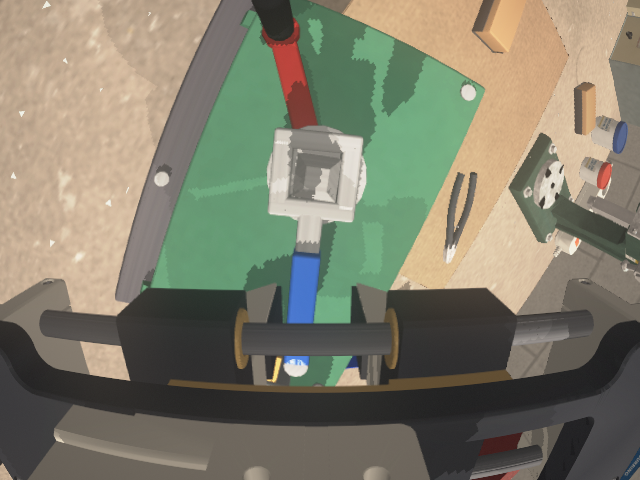

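```bash
cat > keyaz.py <<'E'
import sys
from plan import *
from fit import F
import cv2
n=sys.argv[1];c=np.load(f"calw{n}.npy",allow_pickle=True).item();im=cv2.imread(f"pics/w{n}.png")
Rf,o=frame(*p[:3])
for az,col in zip(map(float,sys.argv[2].split(",")),[(0,0,255),(255,0,255),(0,255,255)]):
    A=Rf@R.from_euler("z",np.radians(az)).as_matrix()
    loc=[(24.5,24.5,12),(24.5,-24.5,12),(-24.5,-24.5,12),(-24.5,24.5,12)],[(44,8,22),(118,8,22),(118,-8,22),(44,-8,22)]
    for L in loc:
        q=proj(c,np.array([o+A@(np.array(l)+[0,0,32]) for l in L]),True)
        cv2.polylines(im,[np.round(q*16).astype(int)],True,col,1,cv2.LINE_AA,4)
A=Rf@R.from_euler("z",p[4]).as_matrix()
L=[(115,0,49),(135,0,49),(135,-28,49),(128,-28,49),(115,-4,49)]
q=proj(c,np.array([o+A@np.array(l) for l in L]),True);cv2.polylines(im,[np.round(q*16).astype(int)],True,(0,255,0),1,cv2.LINE_AA,4)
x0,y0=int(sys.argv[3]),int(sys.argv[4])
cv2.imwrite(f"pics/k{n}.png",cv2.resize(im[y0:y0+150,x0:x0+200],None,fx=4,fy=4,interpolation=cv2.INTER_CUBIC))
E
python3 keyaz.py 12 -- 2>/dev/null; python3 keyaz.py 12 " -71,-68" 220 120; cp pics/k12.png pics/k12a.png;python3 keyaz.py 12 " -71,-68" 220 260
```

```text
(no output)
```

View pics/k12a.png

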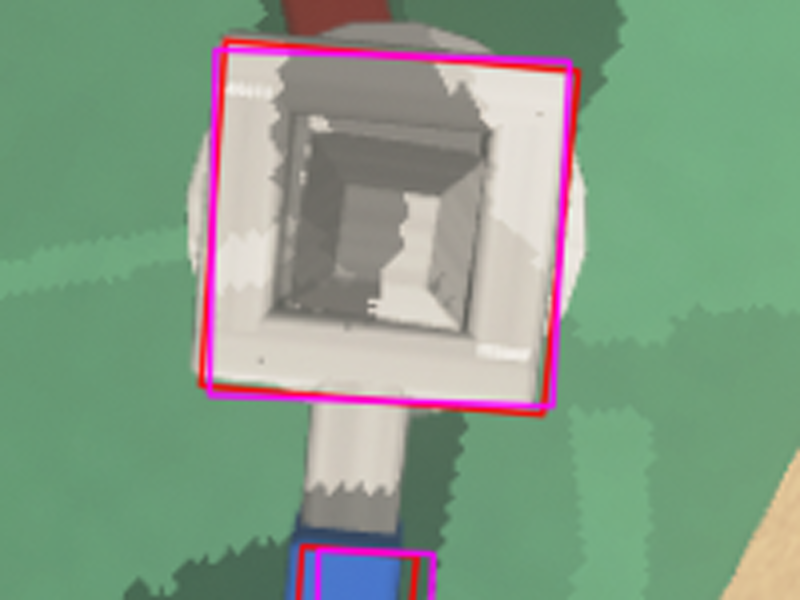

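View pics/k12.png

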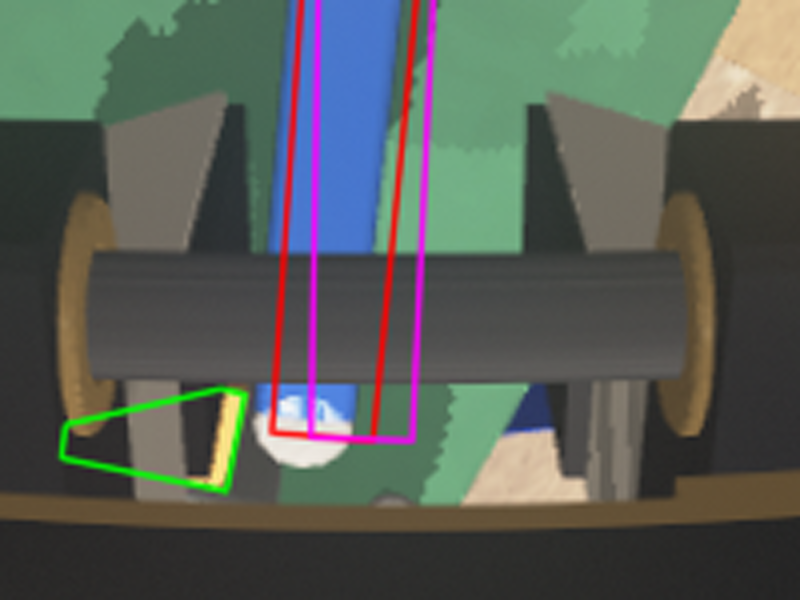

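```bash
python3 - <<'E'
from plan import *
c=np.load("calw12.npy",allow_pickle=True).item();Rf,o=frame(*p[:3])
for px,h in (((281,32),21),((275,12),50)):
    oo,d=ray(c,*px,True);q=o+h*Rf[:,2];t=((q-oo)@Rf[:,2])/(d@Rf[:,2]);P=Rf.T@(oo+t*d-o);print(np.degrees(np.arctan2(P[1],P[0])),np.hypot(*P[:2]))
E
python3 arc.py -54 "up=85,d=-60,l=0,zz=0";python3 arc.py -54 "up=85,d=-95,l=0,zz=0"
```

```text
127.42705735252831 93.45105889489554
127.3793021915971 96.51781675309009
-54.0 [-8.26  8.45 -1.57 -5.77 -1.08 10.37]
[-0.4   0.35  1.8   0.53  0.62 -1.42] [ 1.1  -0.55  4.24]
-54.0 [-10.63  10.81  -2.59  -5.77  -1.08  10.37]
[-0.4   0.35  1.8   0.53  0.62 -1.42] [ 1.1  -0.55  4.24]
```

```bash
python3 -m inch '[-1.2,-0.2,2,0,0,0,-0.13, -4,2.5,2,-2,-0.4,3.5,-0.13, -7,5.5,0.5,-4,-0.8,7,-0.13, -10.6,10.8,-2.6,-5.8,-1.1,10.4,-0.13, -10.6,10.8,-2.6,-5.8,-1.1,10.4,-0.13]'; python3 - <<'E'
from h import *
import cv2
np.save("calw13.npy",bot.calibration("wrist"),allow_pickle=True)
cv2.imwrite("pics/w13.png",bot.capture("wrist")[:,:,::-1])
E
```

```text
time: 11.3
tool_pos: [507.0, 36.0, 149.9]
tcp_rot: [2.707, 0.297, 2.363]
contact_force: [0.7, -0.6, 0.5]
grip_width: 39.6
```

View pics/w13.png

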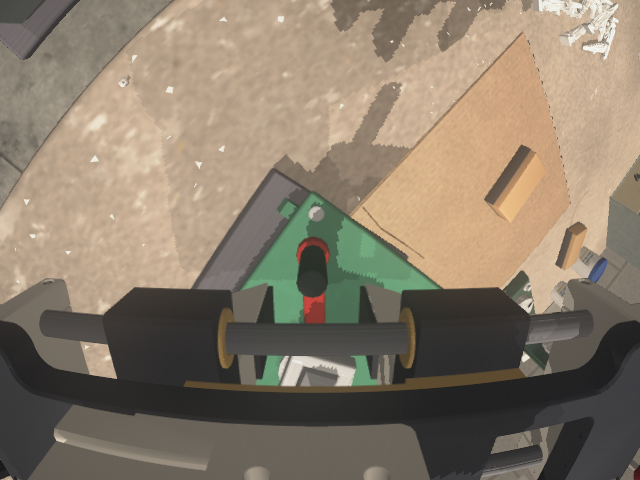

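```bash
python3 - <<'E'
from plan import *
c=np.load("calw13.npy",allow_pickle=True).item();Rf,o=frame(*p[:3])
for px,h in (((313,284),80),((313,250),25)):
    oo,d=ray(c,*px,True);q=o+h*Rf[:,2];t=((q-oo)@Rf[:,2])/(d@Rf[:,2]);P=Rf.T@(oo+t*d-o);print(np.degrees(np.arctan2(P[1],P[0])),np.hypot(*P[:2]))
E
python3 arc.py -53 "up=60,d=-95,l=0,zz=0";python3 arc.py -53 "up=13,d=-95,l=0,zz=0"
```

```text
127.0759250204086 95.65540984526471
127.316367943377 99.9240129501128
-53.0 [ 1.57 -0.2  -1.96 -0.56 -0.41  0.65]
[-0.22  0.2   2.13  0.59  0.4  -1.57] [-2.23  0.84 -1.38]
-53.0 [ 3.86  0.33 -6.03 -0.56 -0.41  0.65]
[-0.22  0.2   2.13  0.59  0.4  -1.57] [-2.23  0.84 -1.38]
```

```bash
python3 -m inch '[0.8,-0.1,-1,-0.5,-0.4,0.6,-0.13, 1.57,-0.2,-1.96,-0.5,-0.4,0.6,-0.13, 2.5,0,-3.6,-0.5,-0.4,0.6,-0.13, 3.86,0.33,-6,-0.5,-0.4,0.6,-0.13, 3.86,0.33,-6,-0.5,-0.4,0.6,-0.43]'; python3 arc.py -53,-60,-68,-76,-84,-92 "up=13,d=-95,l=0,zz=0"; python3 - <<'E'
from h import *
import cv2
cv2.imwrite("pics/w14.png",bot.capture("wrist")[:,:,::-1])
E
```

```text
time: 11.85
tool_pos: [546.1, 38.6, 90.5]
tcp_rot: [2.71, 0.296, 2.377]
contact_force: [-0.2, -0.2, -0.5]
grip_width: 35.7
-53.0 [-0.17  0.2  -0.22 -0.36 -0.39 -0.12]
-60.0 [ 0.5   1.01  0.27  3.03  0.42 -6.19]
-68.0 [  1.37   1.81   0.86   6.9    1.34 -13.13]
-76.0 [  2.35   2.45   1.49  10.78   2.27 -20.07]
-84.0 [  3.4    2.93   2.15  14.66   3.19 -27.  ]
-92.0 [  4.5    3.23   2.81  18.53   4.12 -33.94]
[-0.19  0.38  2.1   0.84  0.28 -1.84] [-0.24 -0.19 -0.54]
```

View pics/w14.png

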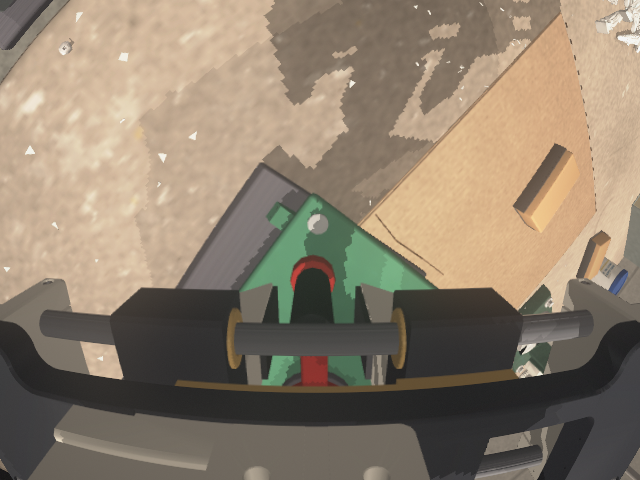

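```bash
python3 - <<'E'
s=open("plan.py").read()
s=s.replace("dx=0,dy=0):","dx=0,dy=0,tilt=0):").replace("    S=o+Rf","    Rt=R.from_rotvec(Rf[:,1]*np.radians(tilt)).as_matrix()@Rt\n    S=o+Rf@(R.from_euler('z',az).as_matrix()@np.array([-d,0,0]))+Rf") if False else s.replace("dx=0,dy=0):","dx=0,dy=0,tilt=0):")
s+='''
def lever(az_deg,h=67,zz=-12,r=95,tilt=7,lead=0):
    """tool point (0,0,zz) at lever radius r, azimuth az_deg, height h; tool x radial"""
    Rf,o=frame(*p[:3]);a=np.radians(az_deg)
    Rt=Rf@R.from_euler("z",a).as_matrix()@np.diag([1.,-1,-1])
    Rt=R.from_rotvec(Rf[:,1]*np.radians(tilt)).as_matrix()@Rt
    P=o+Rf@np.array([r*np.cos(a),r*np.sin(a),h])
    return P-Rt@np.array([0,0,zz]),Rt
'''
open("plan.py","w").write(s)
open("lev.py","w").write('''
import sys
from plan import *
kw=eval("dict(%s)"%(sys.argv[2] if len(sys.argv)>2 else ""))
for a in map(float,sys.argv[1].split(",")):
    dt,dr=delta(*lever(a,**kw));print(a,np.r_[dt,dr])
o=bot.get_obs();print(o["joint_positions"],o["contact_force"])
''')
E
python3 lev.py 127,122,117
```

```text
127.0 [-0.75  0.08  0.49 -1.89  6.5  -0.08]
122.0 [-0.28  0.67  0.83  0.28  7.01 -4.56]
117.0 [ 0.23  1.21  1.19  2.44  7.51 -9.04]
[-0.19  0.37  2.1   0.84  0.28 -1.83] [-0.5   0.93  0.86]
```

```bash
python3 -m inch '[-0.35,0.04,0.25,-0.9,3.2,0,-0.3, -0.75,0.08,0.5,-1.9,6.5,0,-0.3, -0.75,0.08,0.5,-1.9,6.5,0,-0.3, -0.75,0.08,0.5,-1.9,6.5,0,-0.3, -0.75,0.08,0.5,-1.9,6.5,0,-0.3]'; python3 lev.py 127,121,115,108,101,94; python3 - <<'E'
from h import *
import cv2
cv2.imwrite("pics/w15.png",bot.capture("wrist")[:,:,::-1])
E
```

```text
time: 12.4
tool_pos: [538.3, 39.0, 97.4]
tcp_rot: [2.814, 0.239, 2.404]
contact_force: [0.1, -0.4, -0.0]
grip_width: 31.9
127.0 [-0.02  0.02 -0.1   0.02  0.11 -0.07]
121.0 [ 0.56  0.72  0.31  2.31  0.63 -5.59]
115.0 [  1.19   1.34   0.75   4.6    1.15 -11.11]
108.0 [  2.01   1.97   1.29   7.27   1.77 -17.55]
101.0 [  2.89   2.47   1.85   9.95   2.38 -23.99]
94.0 [  3.83   2.84   2.43  12.62   2.99 -30.43]
[-0.16  0.36  2.01  0.37  0.41 -1.35] [ 0.15 -0.35 -0.02]
```

View pics/w15.png

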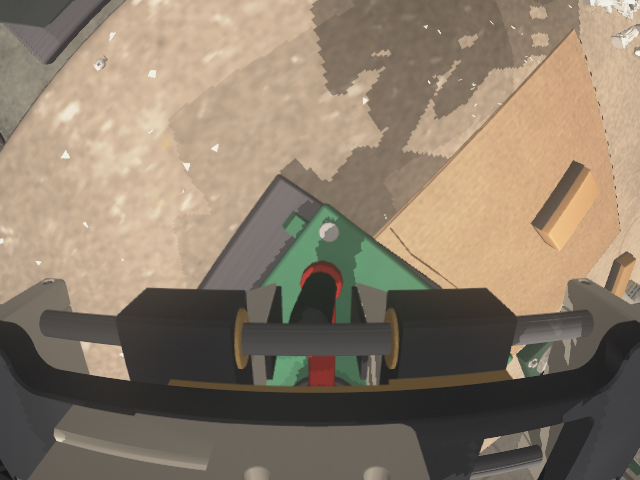

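```bash
python3 -m inch '[0.56,0.72,0.31,2.3,0.6,-5.6,-0.3, 1.19,1.34,0.75,4.6,1.15,-11.1,-0.3, 2.01,1.97,1.29,7.3,1.8,-17.5,-0.3, 2.89,2.47,1.85,9.95,2.4,-24,-0.3, 2.89,2.47,1.85,9.95,2.4,-24,-0.3]'; python3 lev.py 101,94,87,80,73,66
```

```text
time: 12.95
tool_pos: [567.0, 63.9, 115.6]
tcp_rot: [2.747, 0.073, 1.973]
contact_force: [-0.6, -0.1, -1.0]
grip_width: 32.1
101.0 [ 0.03 -0.03  0.03 -0.08 -0.07  0.05]
94.0 [ 0.96  0.34  0.6   2.59  0.54 -6.39]
87.0 [  1.94   0.58   1.18   5.25   1.16 -12.84]
80.0 [  2.94   0.67   1.76   7.91   1.77 -19.28]
73.0 [  3.95   0.63   2.32  10.57   2.39 -25.73]
66.0 [  4.96   0.44   2.87  13.24   3.01 -32.17]
[-0.09  0.38  1.91  0.27  0.48 -0.72] [-0.63 -0.11 -0.99]
```

```bash
python3 -m inch '[0.96,0.34,0.6,2.6,0.5,-6.4,-0.3, 1.94,0.58,1.18,5.25,1.2,-12.8,-0.3, 1.94,0.58,1.18,5.25,1.2,-12.8,-0.3, 1.94,0.58,1.18,5.25,1.2,-12.8,-0.3, 1.94,0.58,1.18,5.25,1.2,-12.8,-0.3]'; python3 lev.py 87,80,73,66,59,52; python3 - <<'E'
from h import *
import cv2
np.save("calw16.npy",bot.calibration("wrist"),allow_pickle=True)
cv2.imwrite("pics/w16.png",bot.capture("wrist")[:,:,::-1])
a=bot.capture("scene")[:,:,::-1]
cv2.imwrite("pics/s16.png",cv2.resize(a[180:320,230:390],None,fx=4,fy=4,interpolation=cv2.INTER_CUBIC))
E
```

```text
time: 13.45
tool_pos: [585.9, 69.6, 127.2]
tcp_rot: [2.741, -0.019, 1.752]
contact_force: [-0.7, -0.3, -0.5]
grip_width: 32.2
87.0 [ 0.05  0.01  0.03  0.07 -0.02 -0.21]
80.0 [ 1.05  0.11  0.6   2.73  0.59 -6.66]
73.0 [  2.06   0.06   1.17   5.39   1.2  -13.1 ]
66.0 [  3.07  -0.12   1.71   8.06   1.82 -19.55]
59.0 [  4.06  -0.44   2.23  10.72   2.43 -25.99]
52.0 [  5.01  -0.9    2.7   13.38   3.04 -32.44]
[-0.08  0.39  1.85  0.23  0.53 -0.43] [-0.68 -0.27 -0.51]
```

View pics/w16.png

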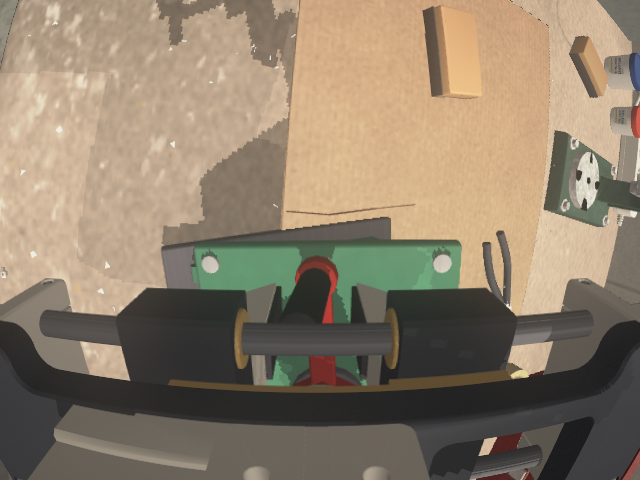

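View pics/s16.png

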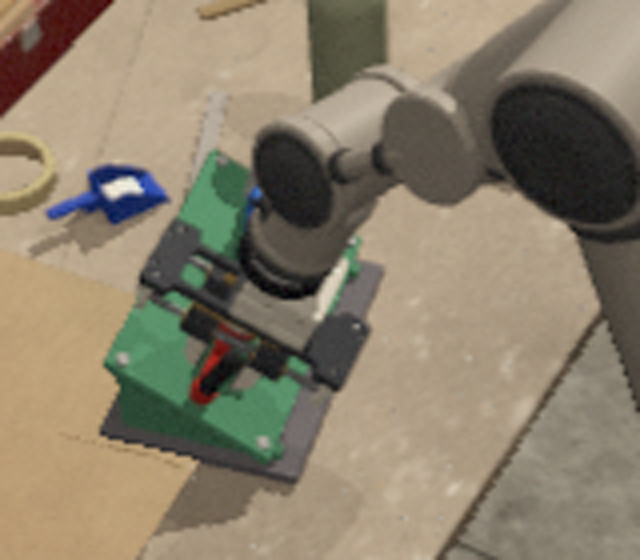

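```bash
python3 -m inch '[1.05,0.11,0.6,2.7,0.6,-6.7,-0.3, 2.06,0.06,1.17,5.4,1.2,-13.1,-0.3, 3.07,-0.12,1.71,8.06,1.8,-19.5,-0.3, 4.06,-0.44,2.23,10.7,2.4,-26,-0.3, 4.06,-0.44,2.23,10.7,2.4,-26,-0.3]'; python3 lev.py 59,54,49,44,40,36
```

```text
time: 14.05
tool_pos: [624.1, 65.4, 147.7]
tcp_rot: [2.8, -0.202, 1.287]
contact_force: [-9.1, 1.7, 1.1]
grip_width: 32.3
59.0 [ 0.24 -0.03  0.17 -0.1  -0.42  0.13]
54.0 [ 0.93 -0.34  0.52  1.79  0.02 -4.48]
49.0 [ 1.59 -0.72  0.84  3.68  0.46 -9.09]
44.0 [  2.22  -1.16   1.14   5.57   0.9  -13.7 ]
40.0 [  2.71  -1.55   1.36   7.08   1.26 -17.38]
36.0 [  3.17  -1.98   1.57   8.59   1.61 -21.07]
[-0.08  0.42  1.72  0.2   0.63  0.1 ] [-9.07  1.71  1.15]
```

```bash
python3 -m inch '[0.5,-0.15,0.3,0.8,0,-2.2,-0.3, 0.93,-0.34,0.52,1.8,0,-4.5,-0.3, 1.25,-0.52,0.68,2.7,0.2,-6.8,-0.3, 1.59,-0.72,0.84,3.7,0.46,-9.1,-0.3, 1.59,-0.72,0.84,3.7,0.46,-9.1,-0.3]'; python3 lev.py 49,44,40,36,32; python3 - <<'E'
from h import *
import cv2
np.save("calw17.npy",bot.calibration("wrist"),allow_pickle=True)
cv2.imwrite("pics/w17.png",bot.capture("wrist")[:,:,::-1])
a=bot.capture("scene")[:,:,::-1]
cv2.imwrite("pics/s17.png",cv2.resize(a[180:320,230:390],None,fx=4,fy=4,interpolation=cv2.INTER_CUBIC))
E
```

```text
time: 14.55
tool_pos: [629.0, 61.9, 149.4]
tcp_rot: [2.859, -0.252, 1.12]
contact_force: [-31.3, 9.6, 3.7]
grip_width: 32.1
49.0 [ 1.1  -0.37  0.68 -0.3  -1.53 -0.29]
44.0 [ 1.73 -0.81  0.98  1.54 -1.08 -4.91]
40.0 [ 2.22 -1.2   1.2   3.01 -0.71 -8.62]
36.0 [  2.68  -1.63   1.4    4.49  -0.34 -12.32]
32.0 [  3.12  -2.1    1.59   5.96   0.02 -16.02]
[-0.09  0.43  1.69  0.2   0.68  0.27] [-31.33   9.63   3.68]
```

View pics/w17.png

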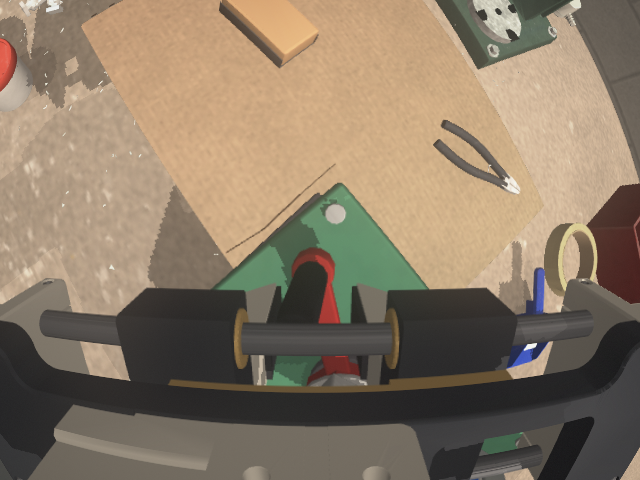

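View pics/s17.png

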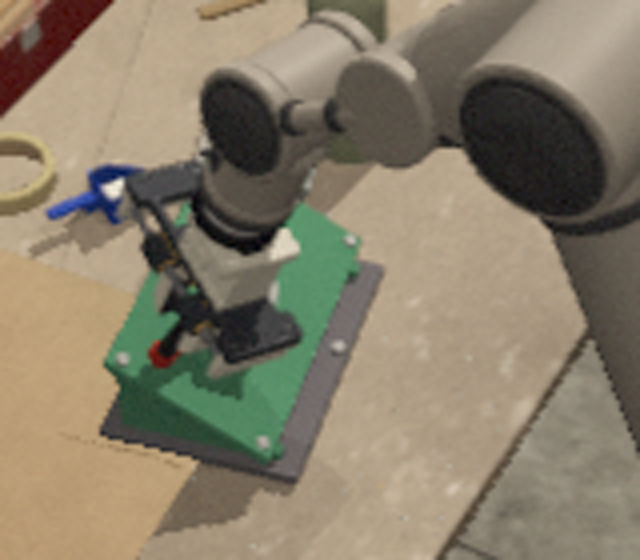

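```bash
python3 - <<'E'
from plan import *
c=np.load("calw17.npy",allow_pickle=True).item();Rf,o=frame(*p[:3])
for px,h in (((313,268),22),((340,370),21)):
    oo,d=ray(c,*px,True);q=o+h*Rf[:,2];t=((q-oo)@Rf[:,2])/(d@Rf[:,2]);P=Rf.T@(oo+t*d-o);print(np.degrees(np.arctan2(P[1],P[0])),np.hypot(*P[:2]))
o2=bot.get_obs();Rt=R.from_euler("xyz",o2["tcp_rot"]).as_matrix()
P=Rf.T@(o2["tool_pos"]+Rt@[0,0,-12]-o);print(P,np.degrees(np.arctan2(P[1],P[0])),np.hypot(*P[:2]))
E
```

```text
60.59775295106846 97.9950275520472
56.63771876619898 26.305585639626937
[50.68 77.64 66.05] 56.86591568768092 92.71757194737066
```

```bash
python3 -m inch '[1.3,-0.5,0.75,0,-1,-1,-0.3, 1.6,-0.65,0.85,0.3,-1,-2,-0.3, 1.8,-0.75,0.95,0.6,-1,-3,-0.3, 1.8,-0.75,0.95,0.6,-1,-3,-0.3, 1.8,-0.75,0.95,0.6,-1,-3,-0.3]';  python3 - <<'E'
from plan import *
import cv2
Rf,o=frame(*p[:3]);o2=bot.get_obs();Rt=R.from_euler("xyz",o2["tcp_rot"]).as_matrix()
P=Rf.T@(o2["tool_pos"]+Rt@[0,0,-12]-o);print(P,np.degrees(np.arctan2(P[1],P[0])),np.hypot(*P[:2]))
np.save("calw18.npy",bot.calibration("wrist"),allow_pickle=True)
cv2.imwrite("pics/w18.png",bot.capture("wrist")[:,:,::-1])
E
```

```text
time: 15.15
tool_pos: [632.0, 60.5, 150.3]
tcp_rot: [2.883, -0.259, 1.071]
contact_force: [-44.0, 15.7, 8.7]
grip_width: 32.2
[53.54 75.49 65.53] 54.65508971296854 92.55294865896468
```

View pics/w18.png

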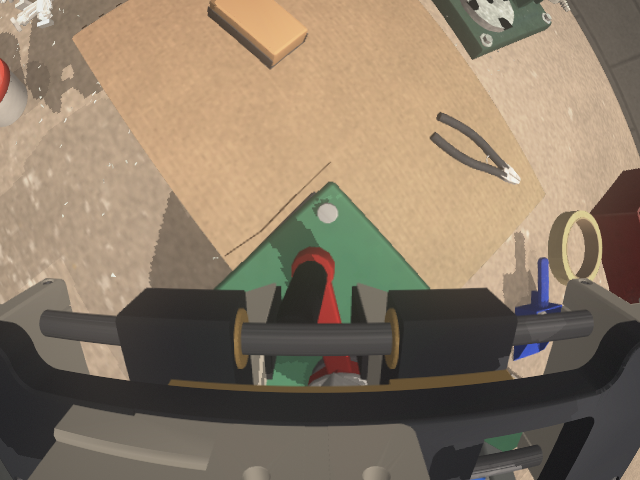

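```bash
python3 lev.py 61,60; python3 lev.py 61 "h=130"
```

```text
61.0 [-0.83  0.57 -0.23 -5.59 -3.61 13.28]
60.0 [-0.69  0.52 -0.16 -5.23 -3.52 12.36]
[-0.09  0.44  1.67  0.19  0.7   0.32] [-45.18  16.19   7.27]
61.0 [-3.9  -0.13  5.23 -5.59 -3.61 13.28]
[-0.09  0.44  1.67  0.19  0.7   0.32] [-45.18  16.19   7.27]
```

```bash
python3 -m inch '[-0.5,0.35,-0.15,0,0,0,-0.3, -0.75,0.5,-0.2,0,0,0,-0.2, -0.75,0.5,-0.2,0,0,0,0, -0.75,0.5,-0.2,0,0,0,0, -0.75,0.5,-0.2,0,0,0,0]';python3 -m inch '[-0.6,-0.1,1.5,0,0,0,0, -1.6,-0.3,3.2,0,0,0,0, -2.6,-0.5,5,0,0,0,0, -4,-1,7.5,0,0,0,0, -5.5,-2,10,0,0,0,0]'; python3 - <<'E'
from plan import *
import cv2
np.save("calw19.npy",bot.calibration("wrist"),allow_pickle=True)
print(bot.get_obs()["joint_positions"])
cv2.imwrite("pics/w19.png",bot.capture("wrist")[:,:,::-1])
E
```

```text
time: 15.7
tool_pos: [625.5, 64.9, 149.0]
tcp_rot: [2.88, -0.259, 1.071]
contact_force: [0.4, 0.2, 0.7]
grip_width: 45.4
time: 16.2
tool_pos: [570.0, 44.8, 251.1]
tcp_rot: [2.879, -0.26, 1.072]
contact_force: [0.3, -0.2, -1.2]
grip_width: 45.8
[-0.13  0.22  1.69  0.18  0.9   0.31]
```

View pics/w19.png

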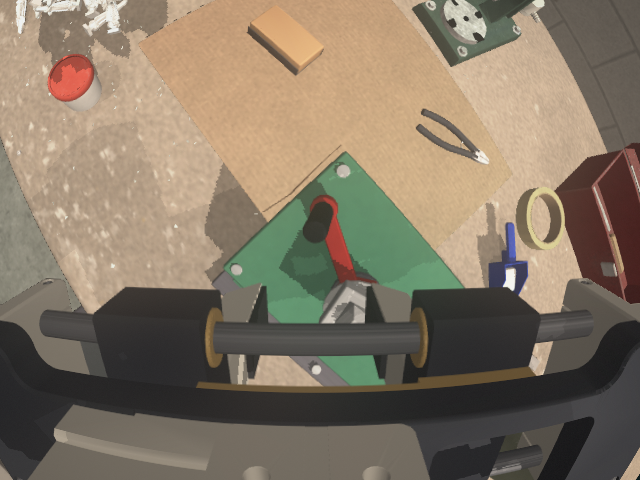

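```bash
python3 - <<'E'
from plan import *
Rf,o=frame(*p[:3]);Rt=Rf@np.diag([1.,-1,-1])
print(delta(np.array([545,-60,225.]),Rt))
E
```

```text
(array([ -2.52, -10.35,  -3.09]), array([ 20.87,  -3.33, -42.12]))
```

```bash
python3 -m inch '[-0.5,-2,0,3.5,-0.5,-7,0, -1,-4,0,7,-1,-14,0, -1.5,-6,0,10.5,-1.6,-21,0, -2,-8,-1,14,-2.2,-28,0, -2.5,-10.3,-2,17.5,-2.8,-35,0]';python3 -m inch '[0,0,0,3.5,-0.5,-7,0, 0,0,-1,3.5,-0.5,-7,0, 0,0,-1,3.5,-0.5,-7,0, 0,0,-1,3.5,-0.5,-7,0, 0,0,-1,3.5,-0.5,-7,0]'; python3 - <<'E'
from plan import *
import cv2
np.save("calw20.npy",bot.calibration("wrist"),allow_pickle=True)
print(bot.get_obs()["joint_positions"])
cv2.imwrite("pics/w20.png",bot.capture("wrist")[:,:,::-1])
E
```

```text
time: 16.75
tool_pos: [545.3, -60.6, 237.4]
tcp_rot: [3.079, -0.501, 0.375]
contact_force: [-0.1, -0.1, -0.2]
grip_width: 45.8
time: 17.25
tool_pos: [545.7, -60.2, 227.8]
tcp_rot: [-3.141, -0.528, 0.225]
contact_force: [-0.2, 0.2, 0.1]
grip_width: 45.9
[-0.43  0.16  1.9   0.49  0.71  0.59]
```

View pics/w20.png

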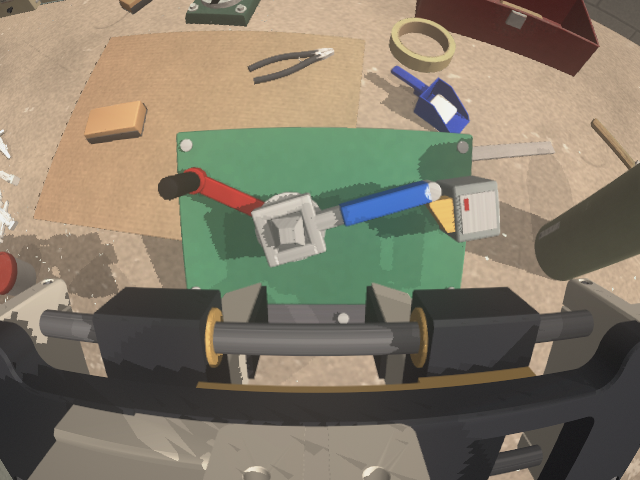

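```bash
python3 keyaz.py 20 " -73.5,-76" 240 170; cp pics/k20.png pics/k20a.png; python3 keyaz.py 20 " -73.5,-76" 330 140; python3 - <<'E'
from plan import *
c2=np.load("calw2.npy",allow_pickle=True).item();c=np.load("calw20.npy",allow_pickle=True).item();Rf,o=frame(*p[:3])
for cc,px,h in ((c2,(206,190),21),(c2,(181,201),80),(c,(200,180),21),(c,(170,186),80)):
    oo,d=ray(cc,*px,True);q=o+h*Rf[:,2];t=((q-oo)@Rf[:,2])/(d@Rf[:,2]);P=Rf.T@(oo+t*d-o);print(np.degrees(np.arctan2(P[1],P[0])),np.hypot(*P[:2]))
E
```

```text
69.60061966859203 92.95501486721348
70.04342843290318 94.23516361859544
62.86041874519477 88.62143909082836
63.326847167639436 93.24265472714093
```

View pics/k20a.png

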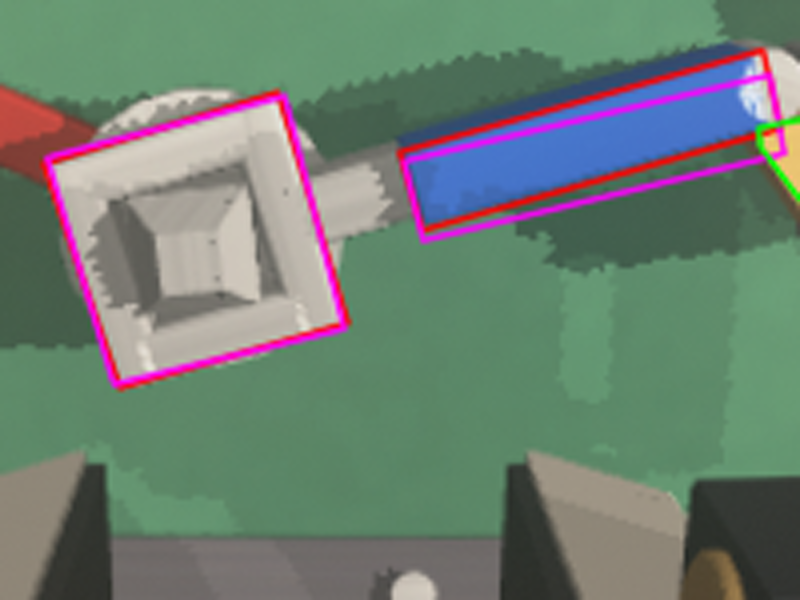

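View pics/k20.png

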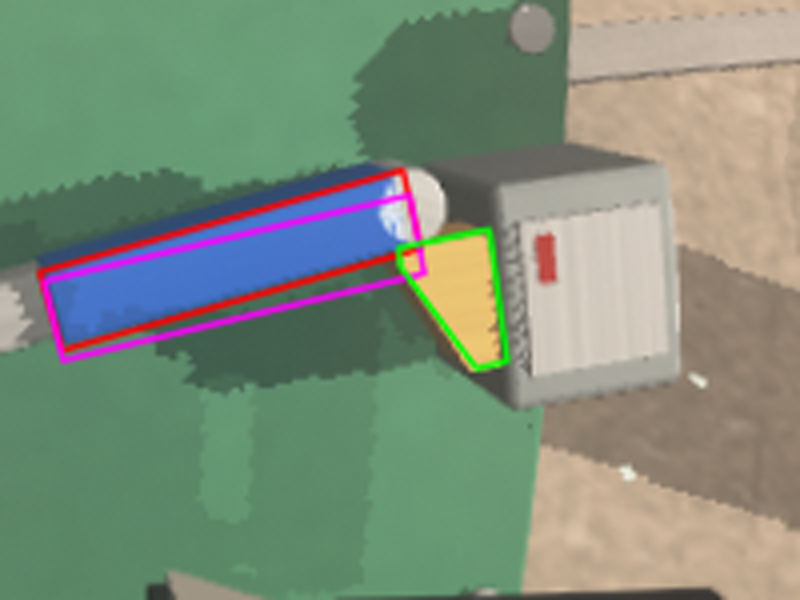

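```bash
python3 - <<'E'
import cv2
a=cv2.imread("pics/w20.png")
cv2.imwrite("pics/w20a.png",cv2.resize(a[200:260,255:325],None,fx=9,fy=9,interpolation=cv2.INTER_CUBIC))
E
```

```text
(no output)
```

View pics/w20a.png

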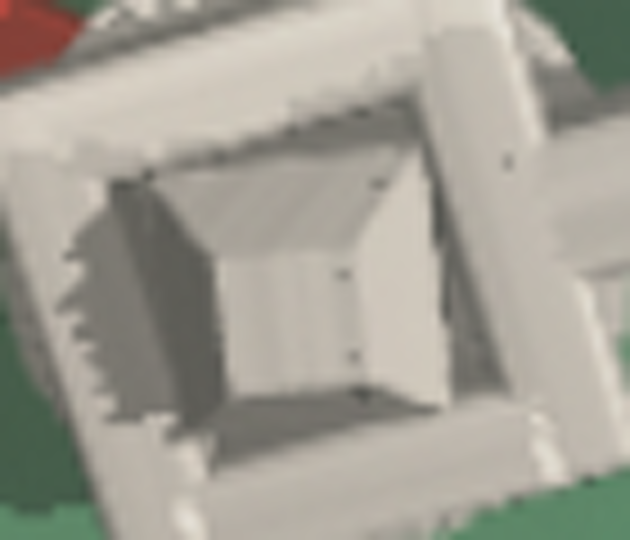

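```bash
python3 - <<'E'
from plan import *
from fit import F
from scipy.optimize import least_squares
c=np.load("calw20.npy",allow_pickle=True).item();Rf,o=frame(*p[:3])
B=lambda u,v:np.array((255+(u+.5)/9-.5,200+(v+.5)/9-.5))
# corners CCW in image starting top-left
O=[((215,255),6,60,1),((228,398),6,60,2),((370,385),6,60,3),((352,245),6,60,0),((415,148),12,50,0),((448,405),12,50,3),((155,180),12,50,1)]
f=lambda q:np.concatenate([proj(c,F(Rf,o+Rf@[q[1],q[2],0],s*2**.5,q[0]+np.pi/4+k*np.pi/2,h),True)[0]-B(*u) for u,s,h,k in O])
for a0 in (-.1,):
    s=least_squares(f,[a0,0,0]);print(np.degrees(s.x[0]),s.x,s.cost);print(f(s.x).reshape(-1,2))
E
```

```text
-84.01388327783131 [-1.47 -0.1   0.18] 1.4540765749697036
[[-0.35  0.53]
 [ 0.24 -0.15]
 [-0.03 -0.32]
 [ 0.09 -0.03]
 [ 0.57 -0.27]
 [ 0.39  0.79]
 [-0.93 -0.51]]
```

```bash
python3 lev.py 63 "h=140,tilt=5"; python3 lev.py 63 "h=67,tilt=5"
```

```text
63.0 [  4.    11.93  -1.78 -29.57  -1.94  55.91]
[-0.43  0.16  1.9   0.49  0.71  0.59] [0.39 0.42 0.59]
63.0 [  7.55  12.75  -8.11 -29.57  -1.94  55.91]
[-0.43  0.16  1.9   0.49  0.71  0.59] [0.39 0.42 0.59]
```

```bash
python3 -m inch '[0.5,2.4,1,-4,-0.3,7.5,0, 1,4.8,1,-8,-0.6,15,0, 1.5,7,1,-12,-0.9,22.5,0, 2,9,1,-16,-1.2,30,0, 2.5,11,1,-20,-1.5,37,0]'; python3 lev.py 63 "h=140,tilt=5"
```

```text
time: 17.8
tool_pos: [571.1, 50.9, 238.2]
tcp_rot: [2.815, -0.346, 1.023]
contact_force: [0.1, 0.2, -0.1]
grip_width: 46.0
63.0 [ 1.46  0.81 -2.82 -9.54 -0.23 18.44]
[-0.14  0.19  1.8   0.26  0.72  0.31] [ 0.08  0.15 -0.1 ]
```

```bash
python3 -m inch '[0.7,0.4,-0.5,-4,0,7.5,0, 1.46,0.8,-1.5,-8,0,15,0, 1.46,0.8,-2.8,-9.5,-0.2,18.4,0, 1.46,0.8,-2.8,-9.5,-0.2,18.4,0, 1.46,0.8,-2.8,-9.5,-0.2,18.4,0]'; python3 lev.py 63 "h=67,tilt=5"; python3 lev.py 63 "h=100,tilt=5"
```

```text
time: 18.3
tool_pos: [585.7, 59.2, 210.3]
tcp_rot: [2.749, -0.194, 1.362]
contact_force: [-0.1, 0.4, 0.1]
grip_width: 45.9
63.0 [ 3.55  0.81 -6.36 -0.07 -0.05  0.11]
[-0.1   0.26  1.78  0.22  0.7   0.01] [-0.07  0.44  0.08]
63.0 [ 1.94  0.44 -3.5  -0.07 -0.05  0.11]
[-0.1   0.26  1.78  0.22  0.7   0.01] [-0.07  0.44  0.08]
```

```bash
python3 -m inch '[0.9,0.2,-1.7,0,0,0,0, 1.94,0.44,-3.5,0,0,0,0, 2.8,0.6,-5,0,0,0,0, 3.55,0.8,-6.36,0,0,0,0, 3.55,0.8,-6.36,0,0,0,-0.3]'; python3 lev.py 63,61,59,57,55,53 "h=67,tilt=5";  python3 - <<'E'
from plan import *
import cv2
np.save("calw21.npy",bot.calibration("wrist"),allow_pickle=True)
cv2.imwrite("pics/w21.png",bot.capture("wrist")[:,:,::-1])
E
```

```text
time: 18.8
tool_pos: [621.2, 67.2, 145.7]
tcp_rot: [2.751, -0.194, 1.36]
contact_force: [-0.7, -0.7, 1.3]
grip_width: 41.6
63.0 [ 0.01  0.01  0.1  -0.12 -0.16  0.18]
61.0 [ 0.29 -0.09  0.25  0.71  0.03 -1.63]
59.0 [ 0.57 -0.19  0.39  1.53  0.22 -3.44]
57.0 [ 0.85 -0.31  0.53  2.35  0.41 -5.26]
55.0 [ 1.12 -0.44  0.67  3.17  0.6  -7.07]
53.0 [ 1.39 -0.58  0.81  3.99  0.79 -8.89]
[-0.08  0.41  1.77  0.24  0.56 -0.01] [-0.73 -0.73  1.29]
```

View pics/w21.png

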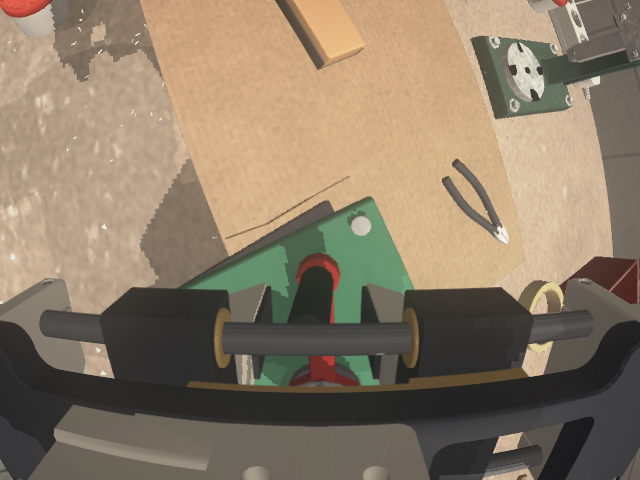

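```bash
python3 -m inch '[0,0,0.1,0,0,0,-0.48, 0,0,0.1,0,0,0,-0.48, 0.29,-0.09,0.25,0.7,0,-1.6,-0.48, 0.29,-0.09,0.25,0.7,0,-1.6,-0.48, 0.29,-0.09,0.25,0.7,0,-1.6,-0.48]'; python3 lev.py 61,59,57,55,53 "h=67,tilt=5"; python3 -m inch '[0.15,-0.05,0.07,0.4,0,-0.9,-0.48, 0.28,-0.1,0.14,0.8,0,-1.8,-0.48, 0.28,-0.1,0.14,0.8,0,-1.8,-0.48, 0.28,-0.1,0.14,0.8,0,-1.8,-0.48, 0.28,-0.1,0.14,0.8,0,-1.8,-0.48]';python3 lev.py 61,59,57,55,53 "h=67,tilt=5"
```

```text
time: 19.35
tool_pos: [621.2, 67.0, 148.5]
tcp_rot: [2.759, -0.206, 1.332]
contact_force: [-10.2, 1.7, 2.0]
grip_width: 24.0
61.0 [ 0.29 -0.08 -0.04 -0.05 -0.23 -0.11]
59.0 [ 0.57 -0.18  0.11  0.77 -0.04 -1.92]
57.0 [ 0.84 -0.3   0.25  1.59  0.15 -3.74]
55.0 [ 1.12 -0.43  0.39  2.41  0.34 -5.55]
53.0 [ 1.39 -0.57  0.52  3.23  0.53 -7.37]
[-0.08  0.4   1.76  0.24  0.58  0.02] [-10.23   1.73   1.96]
time: 19.85
tool_pos: [620.8, 66.8, 148.6]
tcp_rot: [2.769, -0.219, 1.299]
contact_force: [-8.7, 2.1, -2.0]
grip_width: 23.8
61.0 [ 0.33 -0.05 -0.04 -0.91 -0.62  1.63]
59.0 [ 0.61 -0.16  0.1  -0.09 -0.43 -0.19]
57.0 [ 0.89 -0.27  0.24  0.73 -0.24 -2.  ]
55.0 [ 1.16 -0.4   0.38  1.54 -0.04 -3.82]
53.0 [ 1.43 -0.54  0.51  2.36  0.15 -5.63]
[-0.08  0.4   1.76  0.24  0.58  0.06] [-8.66  2.12 -1.96]
```

```bash
python3 - <<'E'
import cv2
a=cv2.imread("pics/w12.png")
cv2.imwrite("pics/w12z.png",cv2.resize(a[135:215,275:355],None,fx=7.5,fy=7.5,interpolation=cv2.INTER_CUBIC))
E
```

```text
(no output)
```

View pics/w12z.png

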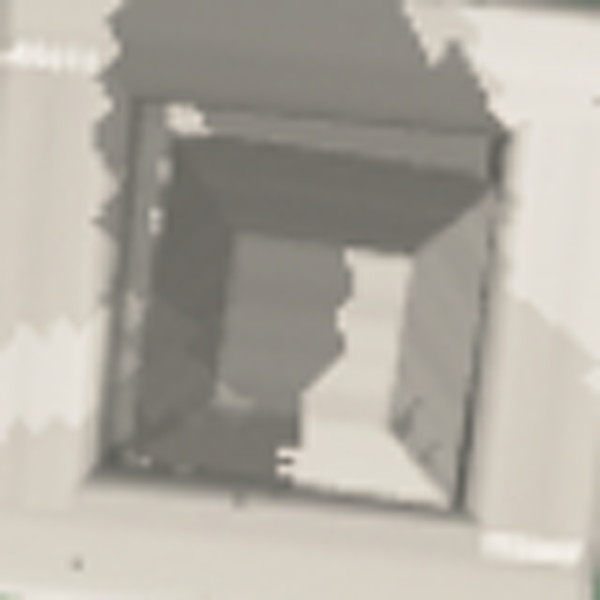

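```bash
python3 -m inch '[0.5,-0.2,0.2,0.3,0,-1,-0.48, 0.8,-0.3,0.3,0.6,0,-2,-0.48, 1.05,-0.4,0.4,1,0,-3,-0.48, 1.05,-0.4,0.4,1,0,-3,-0.48, 1.05,-0.4,0.4,1,0,-3,-0.48]'; python3 lev.py 61,59,57,55,53 "h=67,tilt=5";python3 - <<'E'
from plan import *
import cv2
print(bot.get_obs()["joint_positions"])
np.save("calw22.npy",bot.calibration("wrist"),allow_pickle=True)
cv2.imwrite("pics/w22.png",bot.capture("wrist")[:,:,::-1])
c=bot.capture("scene")[:,:,::-1]; cv2.imwrite("pics/s22.png",cv2.resize(c[170:320,220:420],None,fx=4,fy=4,interpolation=cv2.INTER_CUBIC))
c=bot.capture("top")[:,:,::-1]; cv2.imwrite("pics/t22.png",cv2.resize(c[150:290,220:420],None,fx=4,fy=4,interpolation=cv2.INTER_CUBIC))
E
```

```text
time: 20.35
tool_pos: [623.5, 65.6, 149.2]
tcp_rot: [2.792, -0.234, 1.245]
contact_force: [-24.7, 7.0, 4.6]
grip_width: 24.1
61.0 [ 0.06  0.07 -0.1  -2.09 -1.61  4.43]
59.0 [ 0.34 -0.04  0.05 -1.29 -1.42  2.61]
57.0 [ 0.61 -0.16  0.19 -0.48 -1.23  0.79]
55.0 [ 0.89 -0.28  0.32  0.32 -1.03 -1.03]
53.0 [ 1.16 -0.42  0.46  1.13 -0.84 -2.85]
[-0.08  0.41  1.74  0.23  0.6   0.12] [-24.69   6.96   4.58]
[-0.08  0.41  1.74  0.23  0.6   0.12]
```

View pics/w22.png

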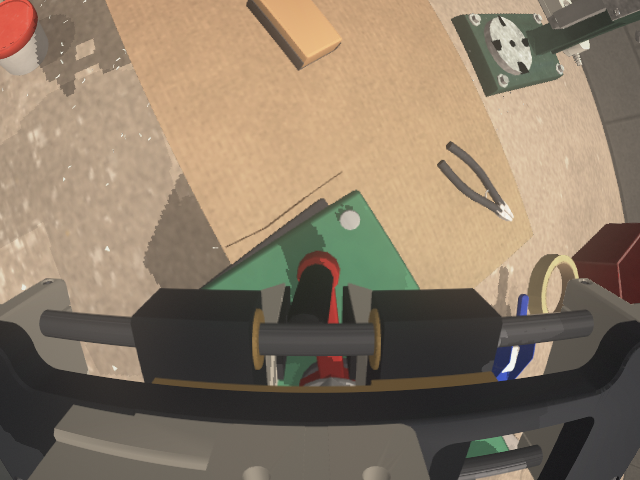

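View pics/s22.png

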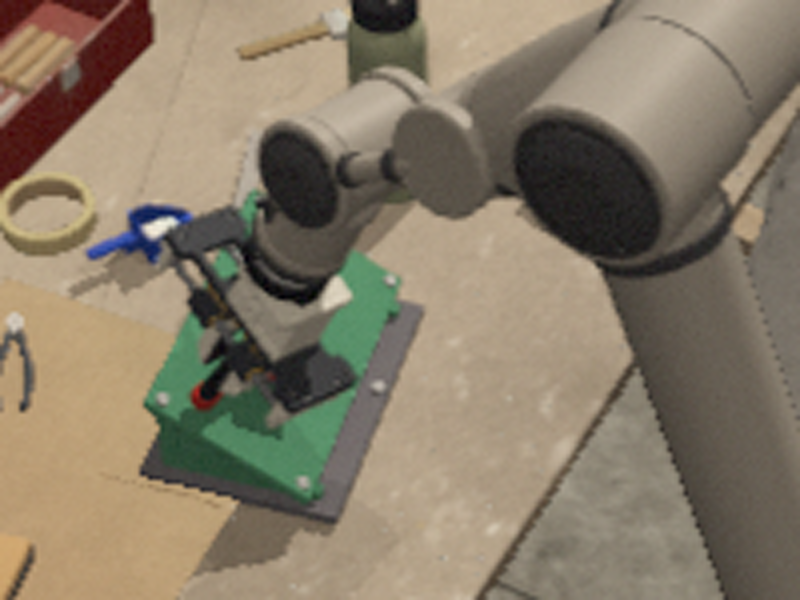

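View pics/t22.png

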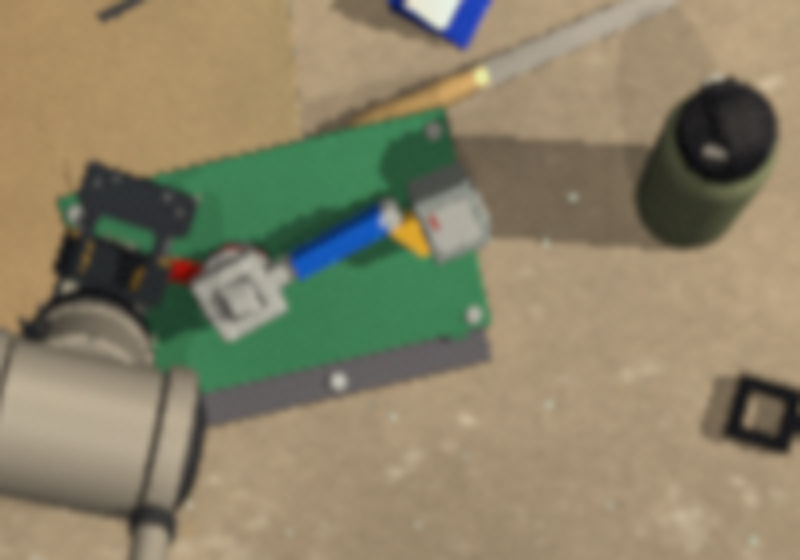

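```bash
python3 -m inch '[-0.6,0.25,0.1,0,0,0,-0.3, -1.1,0.1,1.2,0,0,-5,-0.3, -1.1,0.1,1.2,0,0,-10,-0.3, -1.1,0.1,1.2,0,0,-15,-0.48, -1.1,0.1,1.2,0,0,-15,-0.48]'; python3 lev.py 63 "h=79,tilt=5"; python3 -m inch '[0.3,-0.12,0.12,0,0,0,-0.48, 0.6,-0.24,0.24,0,0,0,-0.48, 1,-0.4,0.4,0,0,0,-0.48, 1.4,-0.56,0.55,0,0,0,-0.48, 1.4,-0.56,0.55,0,0,0,-0.48]';python3 lev.py 61,59 "h=79,tilt=5"; python3 - <<'E'
from plan import *
import cv2
np.save("calw23.npy",bot.calibration("wrist"),allow_pickle=True)
cv2.imwrite("pics/w23.png",bot.capture("wrist")[:,:,::-1])
E
```

```text
time: 21.0
tool_pos: [612.8, 67.3, 162.5]
tcp_rot: [2.79, -0.235, 0.984]
contact_force: [-0.4, -1.5, -0.3]
grip_width: 24.9
63.0 [ 0.26 -0.14 -0.54 -3.14 -1.27 21.23]
[-0.01  0.37  1.76 -0.01  0.59  0.62] [-0.39 -1.54 -0.26]
time: 21.5
tool_pos: [619.7, 65.4, 164.4]
tcp_rot: [2.808, -0.23, 0.983]
contact_force: [-25.7, 17.8, 8.5]
grip_width: 24.0
61.0 [-0.15 -0.04 -0.58 -2.45 -2.21 19.25]
59.0 [ 0.13 -0.15 -0.44 -1.63 -2.13 17.42]
[-0.02  0.39  1.72  0.01  0.63  0.6 ] [-25.72  17.82   8.54]
```

View pics/w23.png

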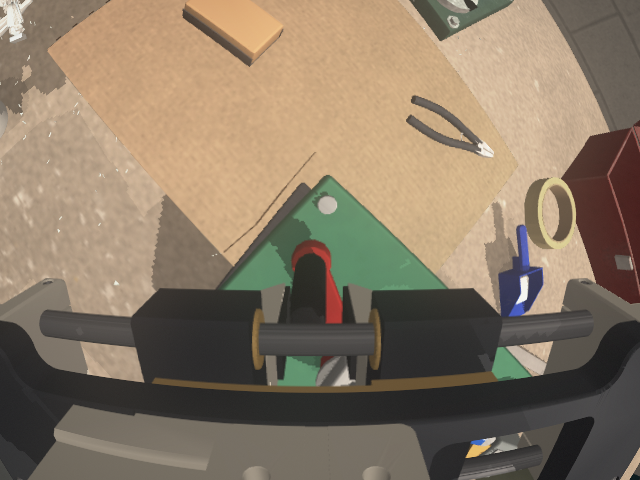

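```bash
python3 -m inch '[-0.6,0.25,-0.1,0,0,0,-0.4, -0.7,0.3,-0.1,0,0,0,0, -1.2,0.2,1.2,0,0,0,0, -2.5,0,3.5,0,0,0,0, -4,-0.5,6.5,0,0,0,0]'; python3 - <<'E'
from plan import *
Rf,o=frame(*p[:3]);Rt=Rf@np.diag([1.,-1,-1])
print(delta(np.array([545,-60,228.]),Rt))
E
```

```text
time: 22.05
tool_pos: [579.7, 59.7, 230.5]
tcp_rot: [2.807, -0.23, 0.984]
contact_force: [0.7, -0.3, -0.3]
grip_width: 45.5
(array([ -3.47, -11.97,  -0.25]), array([ 24.58,  -3.63, -35.7 ]))
```

```bash
python3 -m inch '[-1,-2,1,4.5,-0.7,-6.5,0, -1.5,-4.5,1,9,-1.4,-13,0, -2.2,-7,1,13.5,-2.1,-19.5,0, -2.8,-9.5,1,18,-2.8,-26,0, -3.5,-12,0.5,22,-3.3,-32,0]';python3 -m inch '[0,0,-0.5,2.6,-0.3,-3.7,0, 0,0,-0.7,2.6,-0.3,-3.7,0, 0,0,-0.7,2.6,-0.3,-3.7,0, 0,0,-0.7,2.6,-0.3,-3.7,0, 0,0,-0.7,2.6,-0.3,-3.7,0]'; python3 - <<'E'
from plan import *
import cv2
np.save("calw24.npy",bot.calibration("wrist"),allow_pickle=True)
cv2.imwrite("pics/w24.png",bot.capture("wrist")[:,:,::-1])
E
python3 keyaz.py 24 " -73.5" 140 130; cp pics/k24.png pics/k24a.png; python3 keyaz.py 24 " -73.5" 300 130
```

```text
time: 22.55
tool_pos: [545.6, -62.6, 238.2]
tcp_rot: [3.092, -0.512, 0.31]
contact_force: [0.2, 0.3, -0.3]
grip_width: 45.6
time: 23.05
tool_pos: [546.0, -62.1, 231.7]
tcp_rot: [3.139, -0.529, 0.224]
contact_force: [-0.1, -0.4, 0.3]
grip_width: 46.2
```

View pics/k24a.png

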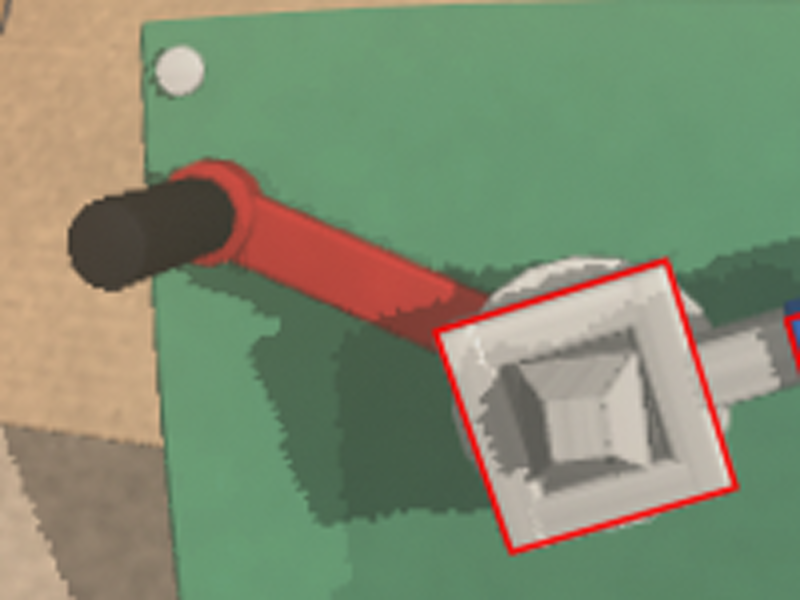

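View pics/k24.png

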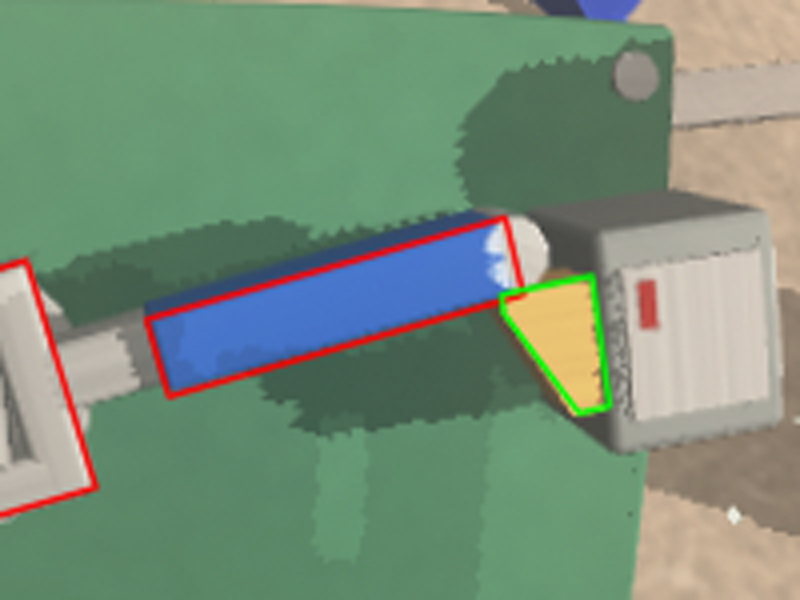

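```bash
python3 - <<'E'
from plant import bot
o=bot.get_obs();print(o["time"],o["contact_force"]);print(bot.close_job())
E
```

```text
23.1 [ 0.4047101   0.38054209 -1.05288289]
the job is handed in; nothing more can be done
None
```

The job is handed in at about 23 s. The last pictures look right, but I could not confirm that the locknut is at its 1.5 rad stop.

**What I did:** I set the steel blue-handled key on the square about 53° short of the catch and swung it counter-clockwise past the catch. I then pushed the locknut lever clockwise until it would go no further.

**What the last pictures showed:**
- The key's outline matches a fully seated key, with its handle about 4° past the catch and resting on the flat side.
- The catch is out, nothing is touching the robot, and the bystanders are where they were.

**Checks that disagreed or ran close:**
- **Locknut travel:** I measured only about 0.92 rad of locknut turn relative to the screw. Three pushes of about 27 to 48 N, in two tool positions, stopped at the same lever angle with nothing visible in the way. I took this as the end of travel, which means the nut must have started at about 0.5 to 0.6 rad.
- **Push force:** the hardest push peaked near 48 N. It came from the fingers, not the gripper's body, as far as I could see.
- **Joint 5:** it came down to 0.28 rad once, right at its lower limit, before I eased the tilt.

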